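# Open the press-and-turn canister and rack its vial

### The job

Open the sample canister: press its cap down against the spring and, keeping it pressed, turn it anticlockwise until you feel the stop, never forcing it. Lift the cap straight off and set it upright on the bare steel plate, then take out the vial and stand it in the empty hole of the vial rack, keeping the vial upright and leaving the other two vials in their holes.

Things in the scene. Friction and masses are not known exactly. Their poses are not given: they have to be found in the camera images.
- canister: Aluminium sample canister under the grey cap, upright, fixed to the worktop by its dark foot (86 mm across); tube 60 mm across, its shoulder 57 mm above the worktop. Origin: centre of its underside, on the worktop; z up is the common axis of canister, cap and vial. It is round and unmarked: its yaw does not tell where the cap comes free.
- canister_rim (a point): Centre of the neck's rim, 82.5 mm above the canister's origin, hidden by the cap at first. Neck 42 mm across (49 over its teeth) with a 19 mm bore for the vial, 12.5 mm deep. A steel spring ring in the neck (39 mm across, 26 mm inside) pushes the cap up; with the cap off it stands 8.5 mm above this point.
- cap: Grey press-and-turn cap, 60 g, 58 mm high. Ribbed skirt 58 mm across; flat deck 26.5 mm above the origin; on it an oblong grip with flat sides. Origin: centre of the skirt's lower edge, z up; 66 mm above the canister's origin while closed. Unpressed it only turns to and fro in a play of 30 degrees. Hollow, it hides the vial's head: once free, lift it straight up 60 mm before moving sideways.
- cap_deck (a point): On the cap's axis, level with the deck round the grip (26.5 mm above the cap's origin). The spring pushes the closed cap up with about 5 N. Pressed 3 mm down (about 11 N) its three hidden lugs clear the locking teeth; at 6 mm (about 17 N) it bottoms hard. Pressing, twisting or pulling with over 50 N of contact force between cap and canister damages it; turning takes up to 0.3 N m.
- cap_grip (a point): On the cap's axis, 45 mm above its origin, inside the oblong grip: 46 mm long (cap's x), 28 mm wide (cap's y), 26.5 to 58 mm above the cap's origin. Kept pressed, the cap turns anticlockwise (seen from above) to a hard stop, 52 to 81 degrees from where it stands at first, not visible and different each time. Only in the last 6 degrees before the stop can it be lifted off.
- vial: Amber sample vial with a black lid in the canister's bore, 17 mm across (lid 16 mm), 44 mm tall, 15 g. Origin: centre of its underside, 70 mm above the canister's origin at first; z up. With the cap off its head stands 31.5 mm above the neck's rim, 23 mm above the spring ring. Loose in the bore.
- plate: Bare ground steel plate, 100 x 100 mm, 11 mm thick, 0.8 kg, with a hole near each corner, lying flat and loose on the worktop. Origin: centre of its underside.
- rack: White block for three vials, 44 x 116 x 26 mm, fixed to the worktop. Origin: centre of its underside; the holes lie in a row along its y, at -36, 0 and 36 mm, each 22 mm across and 18 mm deep (floor 8 mm above the worktop). Those at -36 and 0 mm are taken, that at +36 mm is empty.
- rack_hole2 (a point): Centre of the mouth of the empty hole, level with the rack's top, 26 mm above the worktop.
- vial_1: Amber vial with a white lid, 17 mm across, 44 mm tall, in the end hole of the rack (y = -36 mm); its head stands 26 mm above the rack. Origin: centre of its underside. Leave it there.
- vial_2: Amber vial with a blue lid, 17 mm across, 44 mm tall, in the middle hole of the rack, 36 mm from the empty hole; its head stands 26 mm above the rack. Origin: centre of its underside. Leave it there.

How it is judged:
On the way, in this order (a step that is already met when the one before it is completed fails the run):
1. the cap is off: more than 45 mm above where it sat on the canister (z of cap in the frame of canister above 0.111 m), for 0.1 s.
2. the vial is out of the canister's bore (z of vial in the frame of canister above 0.09 m), for 0.1 s.
At the end, for the whole second after the job is handed in: The cap rests upright (within 6 degrees) with its skirt on the steel plate, within 30 mm of the plate's centre; the vial stands fully down (within 4 mm) in the rack's formerly empty hole; the other two vials still stand fully down in their own holes; all released and at rest (horizontal distance between cap and plate below 0.03 m and height (world z) of cap between 0.008 and 0.016 m and angle between cap's own z axis and vertical below 0.1 rad and linear speed of each of cap, vial below 0.02 m/s and horizontal distance between vial and rack_hole2 below 0.006 m and height (world z) of each of vial, vial_1, vial_2 below 0.012 m and angle between each of vial, vial_1, vial_2's own z axis and vertical below 0.2 rad and y of vial_1 in the frame of rack below -0.03 m and horizontal distance between vial_2 and rack below 0.006 m); the robot touches nothing.
It fails at once if the cap was forced: more than 50 N between the cap and the canister (contact force between cap and canister above 50 N).
It fails at once if the vial was tipped by more than 40 degrees (angle between vial's own z axis and vertical above 0.7 rad).
It also fails if it takes over 72 s, if anything falls off the work surface, if the arm or the gripper's body presses on something with over 40 N, if the wrist force passes 120 N, or if a joint passes its speed limit or range.

### The arm

A 6-joint arm with a two-finger parallel gripper is mounted at the origin on a cart in front of the work surface, level with it; the furniture and walls round the work are solid. World frame = base frame: x ahead of the robot, y to its left, z up, the work surface at z = 0. Lengths are in m, angles in rad, forces in N, time in s.
With the tool pointing down it reaches from about 0.3 to 0.875 m from the base axis. Payload 6.4 kg.
Tool frame: the origin (TCP) lies at the very end of the fingers, on their centre line; the grasp point (between the pads) lies ctrl.grip_point_offset behind it (ctrl.grip_point_offset is the distance from the TCP to the grasp point, in m); z points along the fingers, x is the direction in which the jaws open and shut, and the axes are right-handed (so a half turn about z gives the same grasp; the last joint's range is limited). The gripper opens to 85 mm and grips with 20 to 120 N. Pads are 22 mm wide; open, the fingers measure 114 mm over their backs; the gripper's body (76 mm by 85 mm) begins 54 mm behind the grasp point. The pads swing forward as they close: fully open they stand 13 mm farther back than shut.
Start: joints at [-1.319, 0.181, 1.607, -0, 1.354, -0.206], TCP at [0.254, -0.516, 0.231] pointing down, gripper open.
Joint ranges: [-2.99, 2.99], [-0.89, 2.07], [0.3, 2.58], [-1.14, 4.28], [0, 2.63], [-3.12, 3.12]. Speed limits (rad/s): [2.57, 2.57, 3.01, 3.14, 3.14, 3.14].

### API

Orientations are given as a unit quaternion [w, x, y, z].
In Python, from bench import get_obs, viewer, workorder, ctrl gives the robot as it stands. The module is installed in compiled form; this text tells all that it offers.
- The arm moves only by the tool move_arm, never from a script. Its argument "increments" is a list of rows, each an object of numbers: "tx", "ty", "tz": the shift along the tool's x, y, z in m; "turn": the turn about the tool's z in degrees. A call has 1 to 20 rows; each row is the pose to reach, as a shift and turn from the pose commanded when the call began, along the tool's axes at that moment; what a row does not reach only later rows make up. A row lasts 1/12 s, in which the tool goes at most 41.7 mm and 7.16 degrees, less where a joint would pass 70% of its speed; a pose out of reach is approached as far as the arm can. A call with a gripper value outside its range is refused whole. "gripper" is the opening, from 0 (shut) to 1 (fully open), set as the call begins (left out, the last holds). The fingers move at their own pace and stop on an object; the grip force is fixed at half the most. Time passes only in rows, so rows that repeat a pose let the fingers close. It gives the time, the measured TCP pose, the force and the opening at its end, in the units of the state.
- get_obs(): the state, without advancing time (a new reading comes with each control period).
- viewer.camera(name): name is "scene" or "top" or "wrist"; returns (picture, depth): 384x512x3 uint8, red, green, blue; 384x512 float32, m along the optical axis (not along the pixel's ray), 0 where there is no reading.
- viewer.get_calibration(name): a dict with "intrinsics" (3x3 intrinsics, pixels), "origin" and "attitude" of the camera in the world. Camera axes: x right, y up, looking along -z (the intrinsics and any distortion apply to the point x, -y, -z); pixel columns grow to the right and rows downward; lengths in m; the calibration is good to about 2 mm. A picture is of the moment at which its call begins: read the wrist's pose just before it. get_calibration takes no time and is no camera call; for the wrist camera it gives the pose at the moment of the call.
- workorder.hand_in(): hands the job in, once; it reports no verdict.
The state is a dict: "time_s": time; "q": joint angles; "dq": joint speeds; "joint_efforts": joint torques, N m; "eef_pos": TCP position; "eef_rot": TCP orientation; "wrist_force": force on the tool from outside, world axes, zero at the start; "torque": the same for the moment, N m; "opening": opening from 0.0 (shut) to 1.0 (fully open).
Only numpy, scipy, OpenCV 4.12 (cv2) and the standard library are available. Lean on these libraries where they do the work, as an engineer would, in place of code of your own. Each camera call takes 0.05 s, during which the arm holds its last target.

## Working session

There is one attempt and no reset: what is moved stays moved. The work goes in short steps, Python scripts to look and compute and a tool call to move; the robot and the scene stay as the last step left them, time stands still between calls to the robot, and variables do not carry over. Pictures are saved under pics/ and viewed, and the job is handed in when it is done.

Besides the shell and the picture viewer there is one more tool, called by a JSON object that holds its "method" and its "body", one argument or row to a line. move_arm: Moves the arm, as the interface text tells. Its arguments: {"type":"object","properties":{"increments":{"type":"array"},"gripper":{"type":"number"}},"required":["increments"]}

```bash
mkdir -p pics; cat > h.py <<'E'
import numpy as np, cv2
from scipy.spatial.transform import Rotation as R
from bench import get_obs, viewer, workorder, ctrl
def snap(n,f):
    c=viewer.get_calibration(n); im,d=viewer.camera(n)
    cv2.imwrite('pics/'+f+'.png',im[:,:,::-1]); np.savez('pics/'+f+'.npz',im=im,d=d,K=np.array(c['intrinsics']),o=np.array(c['origin']),a=np.array(c['attitude'],dtype=float))
    return load(f)
def load(f):
    z=np.load('pics/'+f+'.npz'); return z['im'],z['d'],z['K'],z['o'],z['a']
def rot(a): 
    return a if a.shape==(3,3) else R.from_quat(np.r_[a[1:],a[0]]).as_matrix()
def onplane(uv,K,o,a,z):
    u=np.atleast_2d(np.array(uv,float)); r=np.c_[(u-[K[0,2],K[1,2]])/[K[0,0],K[1,1]],np.ones(len(u))]*[1,-1,-1]
    w=r@rot(a).T; return o+w*((z-o[2])/w[:,2])[:,None]
def cloud(d,K,o,a):
    v,u=np.indices(d.shape); r=np.stack([(u-K[0,2])/K[0,0]*d,-(v-K[1,2])/K[1,1]*d,-d],-1)
    return r@rot(a).T+o
def proj(p,K,o,a):
    c=(np.atleast_2d(p)-o)@rot(a); return np.c_[c[:,0]/-c[:,2]*K[0,0]+K[0,2],-c[:,1]/-c[:,2]*K[1,1]+K[1,2]]
E
python3 - <<'E'
from h import *
print(get_obs(),ctrl.grip_point_offset)
for n in ['top','scene','wrist']:
    print(n,viewer.get_calibration(n)); snap(n,n+'0')
E
```

```text
{'time_s': 0.0, 'q': array([-1.31928511e+00,  1.81519810e-01,  1.60802894e+00,  1.37687321e-05,
        1.35381887e+00, -2.06279093e-01]), 'dq': array([-6.14889018e-04,  5.69866776e-04,  2.99787006e-05,  8.10492181e-04,
       -4.15594938e-04, -5.70695316e-04]), 'joint_efforts': array([-2.91215954e-03, -4.44886100e+01, -3.51334155e+01, -5.38983168e-04,
        8.97104357e-03, -2.71904662e-05]), 'eef_pos': array([ 0.25401744, -0.51521753,  0.23038599]), 'eef_rot': array([-6.18052573e-04,  8.49106359e-01, -5.28221169e-01, -6.36931970e-04]), 'wrist_force': array([ 0.35153017, -0.76922529,  0.39080603]), 'torque': array([ 0.06652297, -0.01746639, -0.0467839 ]), 'opening': 0.9993804570837224} 0.0187
top {'intrinsics': array([[451.91109838,   0.        , 248.03268189],
       [  0.        , 451.91109838, 185.90481983],
       [  0.        ,   0.        ,   1.        ]]), 'origin': array([0.36239237, 0.00608645, 1.26398422]), 'attitude': array([-0.68698369, -0.07166783,  0.07314497,  0.71942125])}
scene {'intrinsics': array([[389.33819223,   0.        , 259.99105097],
       [  0.        , 389.33819223, 192.157382  ],
       [  0.        ,   0.        ,   1.        ]]), 'origin': array([-0.05553976,  0.38115733,  0.46945559]), 'attitude': array([-0.43685493, -0.25740581,  0.4588738 ,  0.72961281])}
wrist {'intrinsics': array([[275.13814774,   0.        , 246.76403337],
       [  0.        , 275.13814774, 187.52356801],
       [  0.        ,   0.        ,   1.        ]]), 'origin': array([ 0.32886697, -0.47899754,  0.37260183]), 'attitude': array([ 0.83758976, -0.13882728,  0.08688848, -0.5211725 ])}
```

View pics/top0.png

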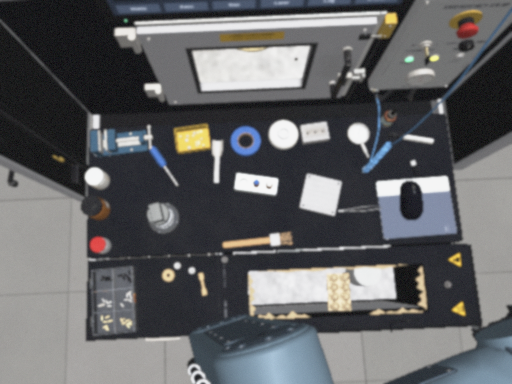

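View pics/scene0.png

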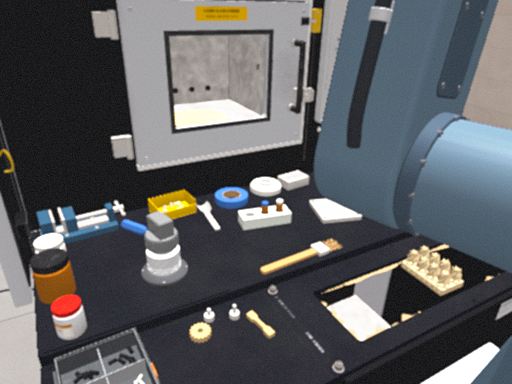

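View pics/wrist0.png

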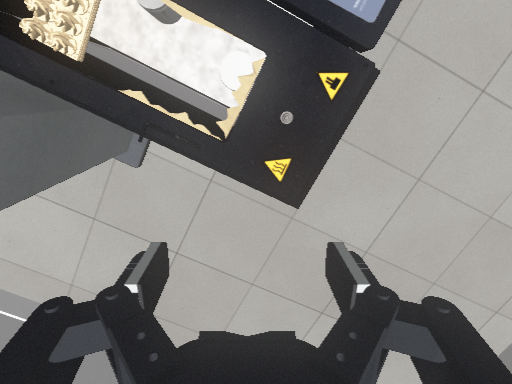

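```bash
python3 - <<'E'
from h import *
im,d,K,o,a=load('top0')
P=cloud(d,K,o,a)
for n,(u0,v0,u1,v1),zr in [('can',(140,195,190,240),(.05,.2)),('deck',(140,195,190,240),(.085,.097)),('grip',(140,195,190,240),(.115,.14)),('rack',(228,168,285,200),(.018,.034)),('plate',(295,170,345,220),(.006,.03))]:
    p=P[v0:v1,u0:u1].reshape(-1,3); q=p[(p[:,2]>zr[0])&(p[:,2]<zr[1])]
    if len(q)<5: print(n,len(q),np.percentile(p[:,2],[5,50,95]));continue
    r=cv2.minAreaRect((q[:,:2]*1000).astype(np.float32))
    print(n,len(q),np.median(q,0).round(4),r)
print(P[195,320],P[230,200],P[150,270])
big=cv2.resize(im[160:245,130:350,::-1],None,fx=3.6,fy=3.6,interpolation=cv2.INTER_CUBIC); cv2.imwrite('pics/top0z.png',big)
im2,*_=load('scene0')
cv2.imwrite('pics/sc0z.png',cv2.resize(im2[180:290,130:370,::-1],None,fx=3.3,fy=3.3,interpolation=cv2.INTER_CUBIC))
E
```

```text
can 469 [0.5398 0.2294 0.1   ] ((541.638916015625, 235.45652770996094), (52.978763580322266, 58.64638900756836), 19.442462921142578)
deck 148 [0.5406 0.2233 0.0918] ((540.7976684570312, 236.24249267578125), (51.932369232177734, 56.62059783935547), 19.18418312072754)
grip 207 [0.5431 0.2358 0.1238] ((544.2745361328125, 236.8529052734375), (45.93398666381836, 28.836915969848633), 12.974806785583496)
rack 525 [ 0.6246 -0.026   0.0259] ((627.1549072265625, -25.9915771484375), (115.77017211914062, 45.2349967956543), 79.4507827758789)
plate 1243 [ 0.5904 -0.2058  0.0111] ((590.5792236328125, -202.34193420410156), (135.70562744140625, 141.1087188720703), 87.32075500488281)
[ 0.58729162 -0.2039268   0.01169755] [0.50532561 0.1373492  0.00153172] [ 0.72950182 -0.07144312 -0.00268249]
```

View pics/top0z.png

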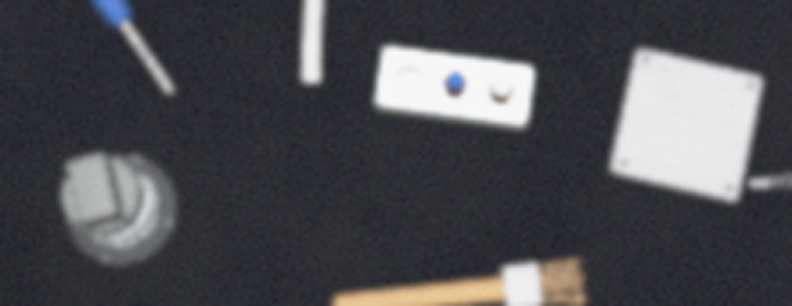

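View pics/sc0z.png

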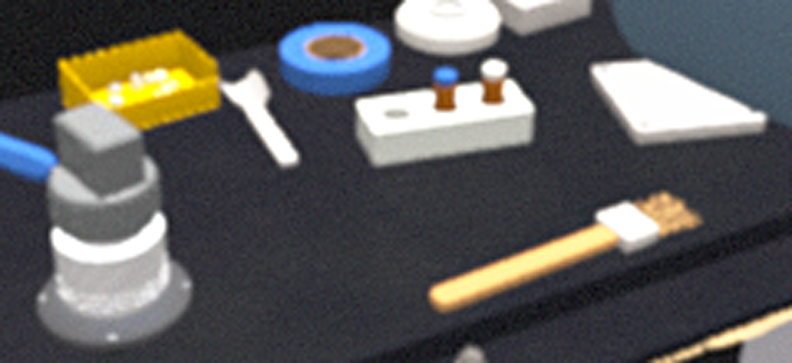

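```bash
cat >> h.py <<'E'
def go(x,y,z,yawdeg=None):
    s=get_obs(); w,a,b,c=s['eef_rot']; M=R.from_quat([a,b,c,w]).as_matrix()
    yaw=np.degrees(np.arctan2(M[1,0],M[0,0])); p=M.T@(np.array([x,y,z])-s['eef_pos'])
    t=0 if yawdeg is None else (yaw-yawdeg+180)%360-180
    print('t',s['time_s'],'pos',s['eef_pos'].round(4),'yaw',yaw.round(2),'tilt',np.degrees(np.arccos(-M[2,2])).round(2),'q',s['q'].round(2),'F',s['wrist_force'].round(1),'T',s['torque'].round(2),'op',round(s['opening'],3))
    print('  d mm',(p*1000).round(1),'turn',round(t,1))
E
python3 - <<'E'
from h import *
go(.544,.237,.25,-77)
E
```

```text
t 0.15 pos [ 0.254  -0.5154  0.2306] yaw -63.77 tilt 0.08 q [-1.32  0.18  1.61 -0.    1.35 -0.21] F [ 0.1 -0.7  0.6] T [ 0.   -0.06 -0.04] op 0.997
  d mm [-546.8 -592.6  -18.5] turn 13.2
```

{"method": "move_arm", "body": {
  "increments": [
    {"tx":-0.547,"ty":-0.593,"tz":-0.019,"turn":13.2},
    {"tx":-0.547,"ty":-0.593,"tz":-0.019,"turn":13.2},
    {"tx":-0.547,"ty":-0.593,"tz":-0.019,"turn":13.2},
    {"tx":-0.547,"ty":-0.593,"tz":-0.019,"turn":13.2},
    {"tx":-0.547,"ty":-0.593,"tz":-0.019,"turn":13.2},
    {"tx":-0.547,"ty":-0.593,"tz":-0.019,"turn":13.2},
    {"tx":-0.547,"ty":-0.593,"tz":-0.019,"turn":13.2},
    {"tx":-0.547,"ty":-0.593,"tz":-0.019,"turn":13.2},
    {"tx":-0.547,"ty":-0.593,"tz":-0.019,"turn":13.2},
    {"tx":-0.547,"ty":-0.593,"tz":-0.019,"turn":13.2},
    {"tx":-0.547,"ty":-0.593,"tz":-0.019,"turn":13.2},
    {"tx":-0.547,"ty":-0.593,"tz":-0.019,"turn":13.2},
    {"tx":-0.547,"ty":-0.593,"tz":-0.019,"turn":13.2},
    {"tx":-0.547,"ty":-0.593,"tz":-0.019,"turn":13.2},
    {"tx":-0.547,"ty":-0.593,"tz":-0.019,"turn":13.2},
    {"tx":-0.547,"ty":-0.593,"tz":-0.019,"turn":13.2},
    {"tx":-0.547,"ty":-0.593,"tz":-0.019,"turn":13.2},
    {"tx":-0.547,"ty":-0.593,"tz":-0.019,"turn":13.2},
    {"tx":-0.547,"ty":-0.593,"tz":-0.019,"turn":13.2},
    {"tx":-0.547,"ty":-0.593,"tz":-0.019,"turn":13.2}
  ]
}}

```text
time_s: 1.82
eef_pos: [0.5449, 0.2417, 0.2499]
eef_rot: [-0.001, 0.784, -0.621, -0.0]
wrist_force: [-0.4, -0.9, 0.3]
opening: 1.002
```

```bash
python3 - <<'E'
from h import *
viewer.camera('top'); viewer.camera('top')
go(.544,.237,.25,-77)
snap('wrist','w1'); snap('scene','s1'); snap('top','t1')
go(.544,.237,.25,-77)
im,d,K,o,a=load('w1'); P=cloud(d,K,o,a).reshape(-1,3)
for z0,z1 in [(.118,.13),(.088,.098),(.05,.062)]:
    q=P[(P[:,2]>z0)&(P[:,2]<z1)&(np.hypot(P[:,0]-.544,P[:,1]-.237)<.05)]
    if len(q)>10: print(z0,len(q),np.median(q,0).round(4),cv2.minAreaRect((q[:,:2]*1000).astype(np.float32)))
E
```

```text
t 1.9167 pos [0.5443 0.2397 0.2495] yaw -76.75 tilt 0.05 q [0.22 0.21 1.54 0.   1.4  1.55] F [-0.1  0.  -0.2] T [-0.01  0.01 -0.  ] op 1.005
  d mm [ 2.6  1.  -0.5] turn 0.2
t 2.0667 pos [0.5438 0.2362 0.2498] yaw -76.98 tilt 0.08 q [ 0.21  0.21  1.54 -0.    1.4   1.55] F [ 0.6  0.1 -0.2] T [ 0.02  0.04 -0.02] op 1.0
  d mm [-0.7 -0.3 -0.2] turn 0.0
0.118 1164 [0.5444 0.239  0.1234] ((543.137939453125, 238.5281982421875), (45.70194625854492, 28.57579231262207), 14.135464668273926)
0.088 799 [0.548  0.2441 0.0919] ((545.6856079101562, 239.22840881347656), (51.27188491821289, 56.77904510498047), 14.983606338500977)
0.05 136 [0.5677 0.2461 0.0559] ((562.222900390625, 243.36715698242188), (19.49369239807129, 54.703983306884766), 13.733498573303223)
```

View pics/w1.png

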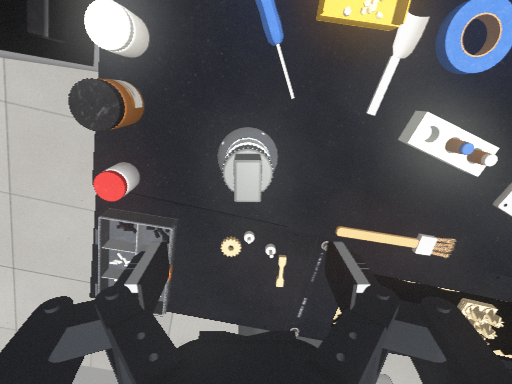

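View pics/s1.png

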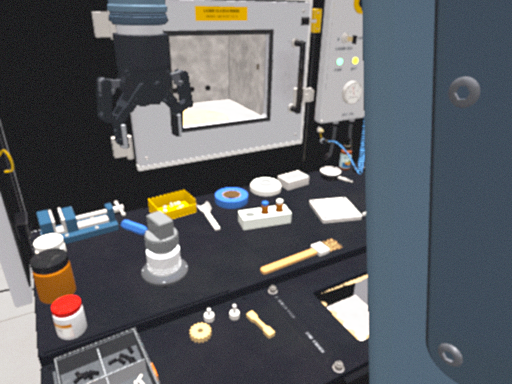

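```bash
python3 - <<'E'
from h import *
go(.544,.237,.25,-77)
snap('wrist','w2')
go(.544,.237,.25,-77)
for f in ('w2','s1'):
  im,d,K,o,a=load(f); P=cloud(d,K,o,a).reshape(-1,3)
  for z0,z1 in [(.118,.13),(.088,.098)]:
    q=P[(P[:,2]>z0)&(P[:,2]<z1)&(np.hypot(P[:,0]-.544,P[:,1]-.237)<.05)]
    if len(q)>10: print(f,z0,len(q),np.median(q,0).round(4),cv2.minAreaRect((q[:,:2]*1000).astype(np.float32)))
  b=im.copy() 
  P2=cloud(d,K,o,a); m=(P2[:,:,2]>.118)&(P2[:,:,2]<.13)&(np.hypot(P2[:,:,0]-.544,P2[:,:,1]-.237)<.05)
  cn=[c for c in cv2.findContours(m.astype(np.uint8),cv2.RETR_EXTERNAL,cv2.CHAIN_APPROX_NONE)[0]]
  c=max(cn,key=cv2.contourArea); r=cv2.boxPoints(cv2.minAreaRect(c)); q=onplane(r,K,o,a,.124); print(q.round(4)[:,:2],q.mean(0))
E
```

```text
t 2.0667 pos [0.5438 0.2362 0.2498] yaw -76.98 tilt 0.08 q [ 0.21  0.21  1.54 -0.    1.4   1.55] F [ 0.6  0.1 -0.2] T [ 0.02  0.04 -0.02] op 1.0
  d mm [-0.7 -0.3 -0.2] turn 0.0
t 2.1167 pos [0.544  0.2359 0.25  ] yaw -77.02 tilt 0.05 q [ 0.21  0.21  1.54 -0.    1.4   1.55] F [-0.6  0.   0. ] T [ 0.04 -0.04  0.01] op 1.0
  d mm [-1.1 -0.3  0. ] turn -0.0
w2 0.118 1180 [0.5444 0.2389 0.1233] ((542.6763305664062, 238.96884155273438), (46.155723571777344, 28.0902042388916), 13.711297035217285)
w2 0.088 784 [0.5483 0.2424 0.0919] ((545.9150390625, 239.27467346191406), (50.96216583251953, 57.00249099731445), 12.146293640136719)
[[0.5632 0.2572]
 [0.5692 0.2311]
 [0.5247 0.2203]
 [0.5184 0.2478]] [0.54389699 0.23911063 0.124     ]
s1 0.118 236 [0.5381 0.2433 0.1213] ((541.3883056640625, 242.69720458984375), (47.424774169921875, 26.793657302856445), 13.20235538482666)
s1 0.088 252 [0.5262 0.2524 0.0904] ((534.5818481445312, 244.71771240234375), (55.715301513671875, 41.00794982910156), 70.75438690185547)
[[0.5496 0.2627]
 [0.5807 0.2405]
 [0.5162 0.2254]
 [0.4898 0.2469]] [0.53408538 0.24389204 0.124     ]
```

```bash
python3 - <<'E'
from h import *
go(.544,.2385,.097,-76.5)
E
```

```text
t 2.1167 pos [0.544  0.2359 0.25  ] yaw -77.02 tilt 0.05 q [ 0.21  0.21  1.54 -0.    1.4   1.55] F [-0.6  0.   0. ] T [ 0.04 -0.04  0.01] op 1.0
  d mm [ -2.6  -0.8 153. ] turn -0.5
```

{"method": "move_arm", "body": {
  "increments": [
    {"tx":-0.0025,"ty":-0.001,"tz":0.03,"turn":-0.5},
    {"tx":-0.0025,"ty":-0.001,"tz":0.06,"turn":-0.5},
    {"tx":-0.0025,"ty":-0.001,"tz":0.09,"turn":-0.5},
    {"tx":-0.0025,"ty":-0.001,"tz":0.115,"turn":-0.5},
    {"tx":-0.0025,"ty":-0.001,"tz":0.135,"turn":-0.5},
    {"tx":-0.0025,"ty":-0.001,"tz":0.148,"turn":-0.5},
    {"tx":-0.0025,"ty":-0.001,"tz":0.153,"turn":-0.5},
    {"tx":-0.0025,"ty":-0.001,"tz":0.153,"turn":-0.5},
    {"tx":-0.0025,"ty":-0.001,"tz":0.153,"turn":-0.5},
    {"tx":-0.0025,"ty":-0.001,"tz":0.153,"turn":-0.5}
  ]
}}

```text
time_s: 2.95
eef_pos: [0.546, 0.2397, 0.0991]
eef_rot: [-0.001, 0.785, -0.619, 0.001]
wrist_force: [0.6, -1.2, -0.2]
opening: 0.997
```

```bash
python3 - <<'E'
from h import *
go(.544,.2385,.097,-76.5)
snap('wrist','w3'); snap('scene','s3')
E
```

```text
t 2.95 pos [0.546  0.2397 0.0991] yaw -76.49 tilt 0.17 q [ 0.21  0.37  1.65 -0.    1.11  1.55] F [ 0.6 -1.2 -0.2] T [ 0.    0.02 -0.01] op 0.997
  d mm [0.7 2.2 2.1] turn 0.0
```

View pics/w3.png

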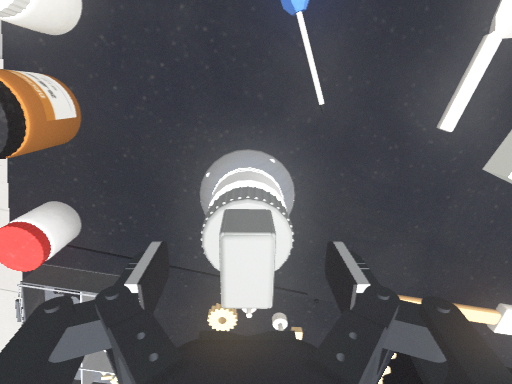

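View pics/s3.png

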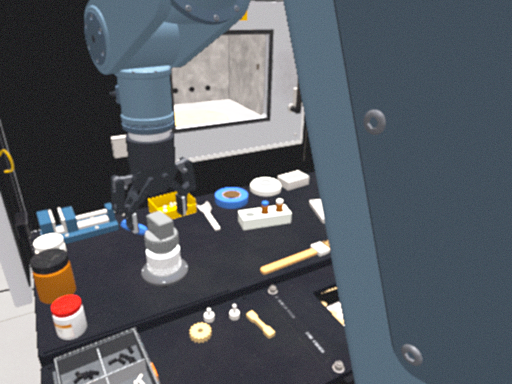

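{"method": "move_arm", "body": {
  "increments": [
    {"tz":0},
    {"tz":0},
    {"tz":0},
    {"tz":0},
    {"tz":0},
    {"tz":0},
    {"tz":0},
    {"tz":0},
    {"tz":0},
    {"tz":0}
  ],
  "gripper": 0.1
}}

```text
validation failed for argument at $.in...
```

```bash
python3 - <<'E'
from h import *
go(.544,.2385,.097,-76.5)
snap('wrist','w4')
go(.544,.2385,.097,-76.5)
E
```

```text
t 3.05 pos [0.5458 0.2398 0.0989] yaw -76.47 tilt 0.16 q [0.22 0.37 1.66 0.   1.11 1.55] F [ 0.4  0.3 -0.2] T [ 0.01 -0.03  0.03] op 0.998
  d mm [0.9 2.1 1.9] turn 0.0
t 3.1 pos [0.5456 0.2398 0.0987] yaw -76.46 tilt 0.13 q [ 0.22  0.37  1.66 -0.    1.11  1.55] F [ 0.2  0.1 -0.6] T [-0.02 -0.01 -0.04] op 1.002
  d mm [0.9 1.9 1.6] turn 0.0
```

View pics/w4.png

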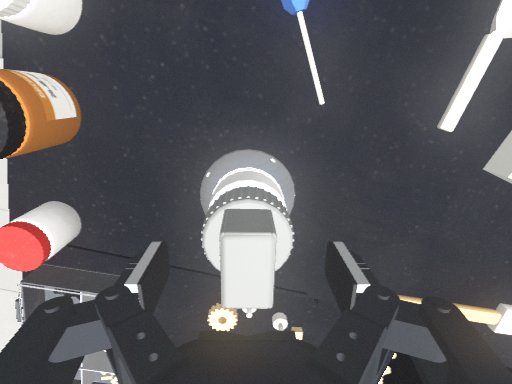

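{"method": "move_arm", "body": {
  "increments": [
    {"tx":0.0,"ty":0.0,"tz":0.0,"turn":0.0},
    {"tx":0.0,"ty":0.0,"tz":0.0,"turn":0.0},
    {"tx":0.0,"ty":0.0,"tz":0.0,"turn":0.0},
    {"tx":0.0,"ty":0.0,"tz":0.0,"turn":0.0},
    {"tx":0.0,"ty":0.0,"tz":0.0,"turn":0.0},
    {"tx":0.0,"ty":0.0,"tz":0.0,"turn":0.0},
    {"tx":0.0,"ty":0.0,"tz":0.0,"turn":0.0},
    {"tx":0.0,"ty":0.0,"tz":0.0,"turn":0.0}
  ],
  "gripper": 0.1
}}

```text
time_s: 3.77
eef_pos: [0.5448, 0.2396, 0.0975]
eef_rot: [0.0, 0.785, -0.619, 0.0]
wrist_force: [-1.3, 0.1, 2.5]
opening: 0.316
```

```bash
python3 - <<'E'
from h import *
go(.544,.2385,.097,-76.5)
snap('wrist','w5')
go(.544,.2385,.097,-76.5)
E
```

```text
t 3.7667 pos [0.5448 0.2396 0.0975] yaw -76.47 tilt 0.0 q [ 0.22  0.37  1.66 -0.    1.11  1.55] F [-1.3  0.1  2.5] T [-0.07  0.19 -0.  ] op 0.316
  d mm [0.9 1.  0.5] turn 0.0
t 3.8167 pos [0.5448 0.2396 0.0975] yaw -76.47 tilt 0.0 q [ 0.22  0.37  1.66 -0.    1.11  1.55] F [-1.3 -0.3  4.1] T [-0.13  0.26 -0.02] op 0.315
  d mm [0.9 1.  0.5] turn 0.0
```

View pics/w5.png

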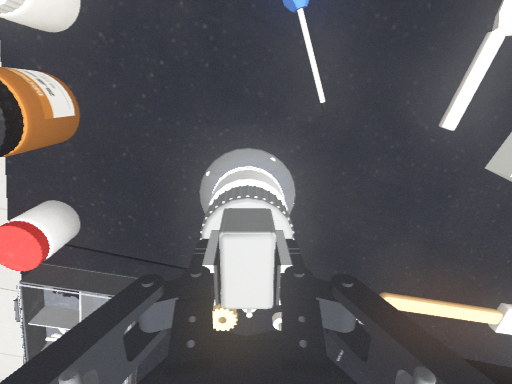

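{"method": "move_arm", "body": {
  "increments": [
    {"tx":0,"ty":0.0,"tz":0.001,"turn":0.0},
    {"tx":0.0,"ty":0.0,"tz":0.002,"turn":0.0},
    {"tx":0.0,"ty":0.0,"tz":0.002,"turn":0.0},
    {"tx":0.0,"ty":0.0,"tz":0.002,"turn":0.0}
  ]
}}

```text
time_s: 4.15
eef_pos: [0.5448, 0.2396, 0.0959]
eef_rot: [-0.0, 0.785, -0.619, 0.0]
wrist_force: [-2.7, -1.6, 6.5]
opening: 0.318
```

```bash
python3 - <<'E'
from h import *
go(.544,.2385,.097,-76.5)
E
```

```text
t 4.15 pos [0.5448 0.2396 0.0959] yaw -76.47 tilt 0.01 q [ 0.22  0.38  1.66 -0.    1.11  1.55] F [-2.7 -1.6  6.5] T [-0.23  0.49  0.02] op 0.318
  d mm [ 0.9  1.1 -1.1] turn 0.0
```

{"method": "move_arm", "body": {
  "increments": [
    {"tx":0,"ty":0.0,"tz":0.001,"turn":0.0},
    {"tx":0.0,"ty":0.0,"tz":0.002,"turn":0.0},
    {"tx":0.0,"ty":0.0,"tz":0.0025,"turn":0.0},
    {"tx":0.0,"ty":0.0,"tz":0.0025,"turn":0.0},
    {"tx":0.0,"ty":0.0,"tz":0.0025,"turn":0.0}
  ]
}}

```text
time_s: 4.57
eef_pos: [0.5449, 0.2396, 0.094]
eef_rot: [-0.0, 0.786, -0.619, 0.0]
wrist_force: [-5.0, -1.9, 10.7]
opening: 0.316
```

```bash
python3 - <<'E'
from h import *
go(.544,.2385,.097,-76.5)
E
```

```text
t 4.5667 pos [0.5449 0.2396 0.094 ] yaw -76.46 tilt 0.02 q [ 0.22  0.38  1.66 -0.    1.1   1.55] F [-5.  -1.9 10.7] T [-0.31  0.9  -0.01] op 0.316
  d mm [ 0.9  1.2 -3. ] turn 0.0
```

{"method": "move_arm", "body": {
  "increments": [
    {"tx":0,"ty":0.0,"tz":0.001,"turn":0.0},
    {"tx":0.0,"ty":0.0,"tz":0.0018,"turn":0.0},
    {"tx":0.0,"ty":0.0,"tz":0.0018,"turn":0.0},
    {"tx":0.0,"ty":0.0,"tz":0.0018,"turn":0.0}
  ]
}}

```text
time_s: 4.9
eef_pos: [0.545, 0.2397, 0.0926]
eef_rot: [-0.0, 0.786, -0.619, 0.0]
wrist_force: [-5.8, -1.9, 15.1]
opening: 0.312
```

```bash
python3 - <<'E'
from h import *
go(.544,.2385,.097,-76.5)
E
```

```text
t 4.9 pos [0.545  0.2397 0.0926] yaw -76.46 tilt 0.03 q [ 0.22  0.38  1.66 -0.    1.1   1.55] F [-5.8 -1.9 15.1] T [-0.35  1.06  0.01] op 0.312
  d mm [ 0.9  1.2 -4.4] turn 0.0
```

{"method": "move_arm", "body": {
  "increments": [
    {"tx":0.0,"ty":0.0008,"tz":0.0,"turn":-1.0},
    {"tx":0.0,"ty":0.0008,"tz":0.0,"turn":-3.0},
    {"tx":0.0,"ty":0.0008,"tz":0.0,"turn":-5.0},
    {"tx":0.0,"ty":0.0008,"tz":0.0,"turn":-7.0},
    {"tx":0.0,"ty":0.0008,"tz":0.0,"turn":-9.0},
    {"tx":0.0,"ty":0.0008,"tz":0.0,"turn":-11.0},
    {"tx":0.0,"ty":0.0008,"tz":0.0,"turn":-13.0},
    {"tx":0.0,"ty":0.0008,"tz":0.0,"turn":-15.0},
    {"tx":0.0,"ty":0.0008,"tz":0.0,"turn":-15.0}
  ]
}}

```text
time_s: 5.65
eef_pos: [0.5457, 0.2402, 0.0933]
eef_rot: [-0.002, 0.86, -0.51, 0.001]
wrist_force: [-1.7, 0.4, 12.2]
opening: 0.316
```

```bash
python3 - <<'E'
from h import *
go(.544,.2385,.097,-76.5)
E
```

```text
t 5.65 pos [0.5457 0.2402 0.0933] yaw -61.37 tilt 0.25 q [0.22 0.38 1.66 0.   1.1  1.29] F [-1.7  0.4 12.2] T [0.09 0.44 0.08] op 0.316
  d mm [ 0.7  2.3 -3.7] turn 15.1
```

{"method": "move_arm", "body": {
  "increments": [
    {"tx":0.0,"ty":0.0,"tz":0.0008,"turn":0.0},
    {"tx":0.0,"ty":0.0,"tz":0.0008,"turn":-2.0},
    {"tx":0.0,"ty":0.0,"tz":0.0008,"turn":-4.0},
    {"tx":0.0,"ty":0.0,"tz":0.0008,"turn":-6.0},
    {"tx":0.0,"ty":0.0,"tz":0.0008,"turn":-8.0},
    {"tx":0.0,"ty":0.0,"tz":0.0008,"turn":-10.0},
    {"tx":0.0,"ty":0.0,"tz":0.0008,"turn":-12.0},
    {"tx":0.0,"ty":0.0,"tz":0.0008,"turn":-14.0},
    {"tx":0.0,"ty":0.0,"tz":0.0008,"turn":-16.0},
    {"tx":0.0,"ty":0.0,"tz":0.0008,"turn":-16.0}
  ]
}}

```text
time_s: 6.48
eef_pos: [0.5454, 0.2408, 0.0926]
eef_rot: [-0.002, 0.923, -0.386, 0.001]
wrist_force: [-2.9, 1.9, 13.7]
opening: 0.32
```

```bash
python3 - <<'E'
from h import *
go(.544,.2385,.097,-76.5)
snap('wrist','w6')
go(.544,.2385,.097,-76.5)
E
```

```text
t 6.4833 pos [0.5454 0.2408 0.0926] yaw -45.37 tilt 0.25 q [0.22 0.38 1.66 0.   1.1  1.01] F [-2.9  1.9 13.7] T [0.45 0.73 0.05] op 0.32
  d mm [ 0.6  2.6 -4.4] turn 31.1
t 6.5333 pos [0.5454 0.2408 0.0926] yaw -45.44 tilt 0.24 q [0.22 0.38 1.66 0.   1.1  1.01] F [-3.   3.4 15.1] T [0.43 0.7  0.09] op 0.317
  d mm [ 0.6  2.6 -4.4] turn 31.1
```

View pics/w6.png

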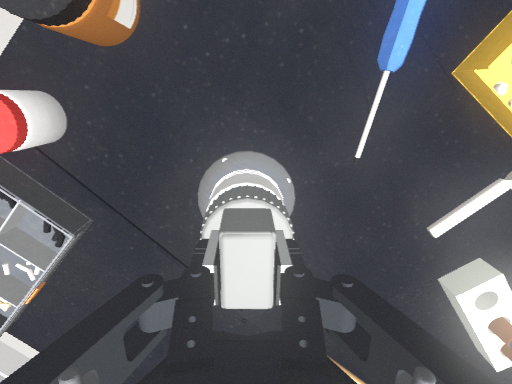

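{"method": "move_arm", "body": {
  "increments": [
    {"tx":0.0,"ty":0.0,"tz":0.0,"turn":-2.0},
    {"tx":0.0,"ty":0.0,"tz":0.0,"turn":-4.0},
    {"tx":0.0,"ty":0.0,"tz":0.0,"turn":-6.0},
    {"tx":0.0,"ty":0.0,"tz":0.0,"turn":-8.0},
    {"tx":0.0,"ty":0.0,"tz":0.0,"turn":-10.0},
    {"tx":0.0,"ty":0.0,"tz":0.0,"turn":-12.0},
    {"tx":0.0,"ty":0.0,"tz":0.0,"turn":-14.0},
    {"tx":0.0,"ty":0.0,"tz":0.0,"turn":-16.0},
    {"tx":0.0,"ty":0.0,"tz":0.0,"turn":-18.0},
    {"tx":0.0,"ty":0.0,"tz":0.0,"turn":-18.0}
  ]
}}

```text
time_s: 7.37
eef_pos: [0.5447, 0.2409, 0.0924]
eef_rot: [-0.001, 0.972, -0.237, 0.001]
wrist_force: [-4.5, 2.9, 13.9]
opening: 0.316
```

```bash
python3 - <<'E'
from h import *
go(.544,.2385,.097,-76.5)
E
```

```text
t 7.3667 pos [0.5447 0.2409 0.0924] yaw -27.36 tilt 0.19 q [0.22 0.38 1.66 0.   1.1  0.69] F [-4.5  2.9 13.9] T [0.5  1.03 0.1 ] op 0.316
  d mm [ 0.5  2.5 -4.6] turn 49.1
```

{"method": "move_arm", "body": {
  "increments": [
    {"tx":0.0,"ty":0.0,"tz":0.0,"turn":-1.0},
    {"tx":0.0,"ty":0.0,"tz":0.0,"turn":-2.0},
    {"tx":0.0,"ty":0.0,"tz":0.0,"turn":-3.0},
    {"tx":0.0,"ty":0.0,"tz":0.0,"turn":-4.0},
    {"tx":0.0,"ty":0.0,"tz":0.0,"turn":-4.0}
  ]
}}

```text
time_s: 7.78
eef_pos: [0.5446, 0.241, 0.0923]
eef_rot: [-0.001, 0.979, -0.203, 0.001]
wrist_force: [-5.4, 3.0, 14.7]
opening: 0.315
```

```bash
python3 - <<'E'
from h import *
go(.544,.2385,.097,-76.5)
E
```

```text
t 7.7833 pos [0.5446 0.241  0.0923] yaw -23.42 tilt 0.18 q [0.22 0.38 1.66 0.   1.1  0.62] F [-5.4  3.  14.7] T [ 0.48  1.06 -0.1 ] op 0.315
  d mm [ 0.4  2.5 -4.7] turn 53.1
```

{"method": "move_arm", "body": {
  "increments": [
    {"tx":0.0,"ty":0.0,"tz":0.0,"turn":-0.7},
    {"tx":0.0,"ty":0.0,"tz":0.0,"turn":-1.5},
    {"tx":0.0,"ty":0.0,"tz":0.0,"turn":-1.5}
  ]
}}

```text
time_s: 8.03
eef_pos: [0.5445, 0.241, 0.0923]
eef_rot: [-0.001, 0.982, -0.19, 0.001]
wrist_force: [-4.5, 2.5, 14.3]
opening: 0.317
```

```bash
python3 - <<'E'
from h import *
go(.544,.2385,.097,-76.5)
E
```

```text
t 8.0333 pos [0.5445 0.241  0.0923] yaw -21.93 tilt 0.17 q [0.22 0.38 1.66 0.   1.1  0.6 ] F [-4.5  2.5 14.3] T [ 0.5   1.09 -0.1 ] op 0.317
  d mm [ 0.4  2.5 -4.7] turn 54.6
```

{"method": "move_arm", "body": {
  "increments": [
    {"tx":0.0,"ty":0.0,"tz":0.0,"turn":-0.8},
    {"tx":0.0,"ty":0.0,"tz":0.0,"turn":-1.6},
    {"tx":0.0,"ty":0.0,"tz":0.0,"turn":-2.4},
    {"tx":0.0,"ty":0.0,"tz":0.0,"turn":-2.4}
  ]
}}

```text
time_s: 8.37
eef_pos: [0.5444, 0.2409, 0.0923]
eef_rot: [-0.001, 0.986, -0.17, 0.001]
wrist_force: [-4.2, 2.6, 15.4]
opening: 0.319
```

```bash
python3 - <<'E'
from h import *
go(.544,.2385,.097,-76.5)
E
```

```text
t 8.3667 pos [0.5444 0.2409 0.0923] yaw -19.53 tilt 0.16 q [0.22 0.38 1.66 0.   1.1  0.56] F [-4.2  2.6 15.4] T [ 0.53  1.12 -0.06] op 0.319
  d mm [ 0.4  2.4 -4.7] turn 57.0
```

{"method": "move_arm", "body": {
  "increments": [
    {"tx":0.0,"ty":0.0,"tz":0.0,"turn":-0.8},
    {"tx":0.0,"ty":0.0,"tz":0.0,"turn":-1.6},
    {"tx":0.0,"ty":0.0,"tz":0.0,"turn":-2.4},
    {"tx":0.0,"ty":0.0,"tz":0.0,"turn":-2.4}
  ]
}}

```text
time_s: 8.7
eef_pos: [0.5444, 0.2409, 0.0922]
eef_rot: [-0.001, 0.989, -0.149, 0.0]
wrist_force: [-5.3, 2.9, 14.7]
opening: 0.322
```

```bash
python3 - <<'E'
from h import *
go(.544,.2385,.097,-76.5)
E
```

```text
t 8.7 pos [0.5444 0.2409 0.0922] yaw -17.13 tilt 0.15 q [0.22 0.38 1.66 0.   1.1  0.51] F [-5.3  2.9 14.7] T [ 0.42  1.09 -0.13] op 0.322
  d mm [ 0.4  2.4 -4.8] turn 59.4
```

{"method": "move_arm", "body": {
  "increments": [
    {"tx":0.0,"ty":0.0,"tz":0.0,"turn":-0.8},
    {"tx":0.0,"ty":0.0,"tz":0.0,"turn":-1.6},
    {"tx":0.0,"ty":0.0,"tz":0.0,"turn":-2.4},
    {"tx":0.0,"ty":0.0,"tz":0.0,"turn":-2.4}
  ]
}}

```text
time_s: 9.03
eef_pos: [0.5442, 0.2409, 0.0922]
eef_rot: [-0.001, 0.992, -0.128, 0.0]
wrist_force: [-5.9, 2.2, 14.8]
opening: 0.314
```

```bash
python3 - <<'E'
from h import *
go(.544,.2385,.097,-76.5)
E
```

```text
t 9.0333 pos [0.5442 0.2409 0.0922] yaw -14.73 tilt 0.14 q [0.22 0.38 1.66 0.   1.1  0.47] F [-5.9  2.2 14.8] T [ 0.42  1.16 -0.1 ] op 0.314
  d mm [ 0.4  2.3 -4.8] turn 61.8
```

{"method": "move_arm", "body": {
  "increments": [
    {"tx":0.0,"ty":0.0,"tz":0.0,"turn":-0.8},
    {"tx":0.0,"ty":0.0,"tz":0.0,"turn":-1.6},
    {"tx":0.0,"ty":0.0,"tz":0.0,"turn":-2.4},
    {"tx":0.0,"ty":0.0,"tz":0.0,"turn":-2.4}
  ]
}}

```text
time_s: 9.37
eef_pos: [0.5442, 0.2409, 0.0922]
eef_rot: [-0.001, 0.994, -0.107, 0.0]
wrist_force: [-7.1, 3.4, 15.2]
opening: 0.318
```

```bash
python3 - <<'E'
from h import *
go(.544,.2385,.097,-76.5)
E
```

```text
t 9.3667 pos [0.5442 0.2409 0.0922] yaw -12.33 tilt 0.14 q [0.22 0.38 1.66 0.   1.1  0.43] F [-7.1  3.4 15.2] T [ 0.48  1.2  -0.09] op 0.318
  d mm [ 0.4  2.4 -4.8] turn 64.2
```

{"method": "move_arm", "body": {
  "increments": [
    {"tx":0.0,"ty":0.0,"tz":0.0,"turn":-0.8},
    {"tx":0.0,"ty":0.0,"tz":0.0,"turn":-1.6},
    {"tx":0.0,"ty":0.0,"tz":0.0,"turn":-2.4},
    {"tx":0.0,"ty":0.0,"tz":0.0,"turn":-2.4}
  ]
}}

```text
time_s: 9.7
eef_pos: [0.5441, 0.241, 0.0922]
eef_rot: [-0.001, 0.996, -0.087, 0.0]
wrist_force: [-6.3, 4.4, 15.1]
opening: 0.315
```

```bash
python3 - <<'E'
from h import *
go(.544,.2385,.097,-76.5)
E
```

```text
t 9.7 pos [0.5441 0.241  0.0922] yaw -9.93 tilt 0.14 q [0.22 0.38 1.66 0.   1.1  0.39] F [-6.3  4.4 15.1] T [ 0.44  1.26 -0.07] op 0.315
  d mm [ 0.4  2.5 -4.8] turn 66.6
```

{"method": "move_arm", "body": {
  "increments": [
    {"tx":0.0,"ty":0.0,"tz":0.0,"turn":-0.8},
    {"tx":0.0,"ty":0.0,"tz":0.0,"turn":-1.6},
    {"tx":0.0,"ty":0.0,"tz":0.0,"turn":-2.4},
    {"tx":0.0,"ty":0.0,"tz":0.0,"turn":-2.4}
  ]
}}

```text
time_s: 10.03
eef_pos: [0.544, 0.241, 0.0921]
eef_rot: [-0.001, 0.998, -0.066, 0.0]
wrist_force: [-7.0, 3.3, 14.9]
opening: 0.318
```

```bash
python3 - <<'E'
from h import *
go(.544,.2385,.097,-76.5)
E
```

```text
t 10.0333 pos [0.544  0.241  0.0921] yaw -7.53 tilt 0.15 q [0.22 0.38 1.66 0.   1.1  0.35] F [-7.   3.3 14.9] T [ 0.51  1.21 -0.1 ] op 0.318
  d mm [ 0.3  2.5 -4.9] turn 69.0
```

{"method": "move_arm", "body": {
  "increments": [
    {"tx":0.0,"ty":0.0,"tz":0.0,"turn":-0.8},
    {"tx":0.0,"ty":0.0,"tz":0.0,"turn":-1.6},
    {"tx":0.0,"ty":0.0,"tz":0.0,"turn":-2.4},
    {"tx":0.0,"ty":0.0,"tz":0.0,"turn":-2.4}
  ]
}}

```text
time_s: 10.37
eef_pos: [0.5439, 0.2411, 0.0921]
eef_rot: [-0.001, 0.999, -0.045, 0.0]
wrist_force: [-6.8, 4.1, 15.2]
opening: 0.317
```

```bash
python3 - <<'E'
from h import *
go(.544,.2385,.097,-76.5)
snap('wrist','w7')
E
```

```text
t 10.3667 pos [0.5439 0.2411 0.0921] yaw -5.13 tilt 0.14 q [0.22 0.38 1.66 0.   1.1  0.3 ] F [-6.8  4.1 15.2] T [ 0.54  1.32 -0.11] op 0.317
  d mm [ 0.3  2.5 -4.9] turn 71.4
```

View pics/w7.png

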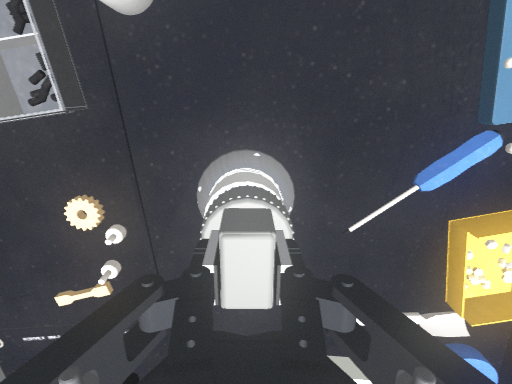

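The cap's grip (x 219–273, y 232–308) is still square in the jaws, so it is following. I'll go on turning.

{"method": "move_arm", "body": {
  "increments": [
    {"tx":0.0,"ty":0.0,"tz":0.0,"turn":-0.8},
    {"tx":0.0,"ty":0.0,"tz":0.0,"turn":-1.6},
    {"tx":0.0,"ty":0.0,"tz":0.0,"turn":-2.4},
    {"tx":0.0,"ty":0.0,"tz":0.0,"turn":-2.4}
  ]
}}

```text
time_s: 10.75
eef_pos: [0.5439, 0.2411, 0.0921]
eef_rot: [-0.001, 1.0, -0.024, 0.0]
wrist_force: [-7.7, 3.7, 14.0]
opening: 0.314
```

```bash
python3 - <<'E'
from h import *
go(.544,.2385,.097,-76.5)
E
```

```text
t 10.75 pos [0.5439 0.2411 0.0921] yaw -2.73 tilt 0.15 q [0.22 0.38 1.66 0.   1.1  0.26] F [-7.7  3.7 14. ] T [ 0.56  1.33 -0.14] op 0.314
  d mm [ 0.2  2.6 -4.9] turn 73.8
```

{"method": "move_arm", "body": {
  "increments": [
    {"tx":0.0,"ty":0.0,"tz":0.0,"turn":-0.8},
    {"tx":0.0,"ty":0.0,"tz":0.0,"turn":-1.6},
    {"tx":0.0,"ty":0.0,"tz":0.0,"turn":-2.4},
    {"tx":0.0,"ty":0.0,"tz":0.0,"turn":-2.4}
  ]
}}

```text
time_s: 11.08
eef_pos: [0.5438, 0.2411, 0.0921]
eef_rot: [-0.001, 1.0, -0.003, 0.0]
wrist_force: [-8.1, 3.6, 16.0]
opening: 0.319
```

```bash
python3 - <<'E'
from h import *
go(.544,.2385,.097,-76.5)
E
```

```text
t 11.0833 pos [0.5438 0.2411 0.0921] yaw -0.33 tilt 0.14 q [0.22 0.38 1.66 0.   1.1  0.22] F [-8.1  3.6 16. ] T [ 0.58  1.39 -0.11] op 0.319
  d mm [ 0.3  2.6 -4.9] turn 76.2
```

{"method": "move_arm", "body": {
  "increments": [
    {"tx":0.0,"ty":0.0,"tz":0.0,"turn":-0.8},
    {"tx":0.0,"ty":0.0,"tz":0.0,"turn":-1.6},
    {"tx":0.0,"ty":0.0,"tz":0.0,"turn":-1.6},
    {"tx":0.0,"ty":0.0,"tz":0.0,"turn":-1.6}
  ]
}}

```text
time_s: 11.42
eef_pos: [0.5437, 0.2412, 0.092]
eef_rot: [-0.001, 1.0, 0.011, -0.0]
wrist_force: [-8.0, 5.0, 15.9]
opening: 0.313
```

```bash
python3 - <<'E'
from h import *
go(.544,.2385,.097,-76.5)
E
```

```text
t 11.4167 pos [0.5437 0.2412 0.092 ] yaw 1.24 tilt 0.15 q [0.22 0.38 1.66 0.   1.1  0.19] F [-8.   5.  15.9] T [ 0.56  1.42 -0.19] op 0.313
  d mm [ 0.3  2.7 -5. ] turn 77.7
```

{"method": "move_arm", "body": {
  "increments": [
    {"tx":0.0,"ty":0.0,"tz":0.0,"turn":-0.7},
    {"tx":0.0,"ty":0.0,"tz":0.0,"turn":-1.4},
    {"tx":0.0,"ty":0.0,"tz":0.0,"turn":-1.4}
  ]
}}

```text
time_s: 11.67
eef_pos: [0.5435, 0.2413, 0.092]
eef_rot: [-0.001, 1.0, 0.023, -0.0]
wrist_force: [-8.5, 4.4, 15.7]
opening: 0.32
```

```bash
python3 - <<'E'
from h import *
go(.544,.2385,.097,-76.5)
E
```

```text
t 11.6667 pos [0.5435 0.2413 0.092 ] yaw 2.64 tilt 0.17 q [0.22 0.38 1.66 0.   1.1  0.17] F [-8.5  4.4 15.7] T [ 0.76  1.58 -0.37] op 0.32
  d mm [ 0.4  2.8 -5. ] turn 79.1
```

{"method": "move_arm", "body": {
  "increments": [
    {"tx":0.0,"ty":0.0,"tz":-0.001,"turn":0.7},
    {"tx":0.0,"ty":0.0,"tz":-0.002,"turn":0.7},
    {"tx":0.0,"ty":0.0,"tz":-0.003,"turn":0.7},
    {"tx":0.0,"ty":0.0,"tz":-0.004,"turn":0.7},
    {"tx":0.0,"ty":0.0,"tz":-0.005,"turn":0.7},
    {"tx":0.0,"ty":0.0,"tz":-0.005,"turn":0.7}
  ]
}}

```text
time_s: 12.17
eef_pos: [0.5435, 0.2412, 0.0958]
eef_rot: [-0.001, 1.0, 0.017, -0.0]
wrist_force: [-4.9, 5.2, 6.8]
opening: 0.316
```

```bash
python3 - <<'E'
from h import *
go(.544,.2385,.097,-76.5)
E
```

```text
t 12.1667 pos [0.5435 0.2412 0.0958] yaw 1.93 tilt 0.16 q [0.22 0.38 1.66 0.   1.11 0.18] F [-4.9  5.2  6.8] T [ 0.86  0.81 -0.15] op 0.316
  d mm [ 0.5  2.7 -1.2] turn 78.4
```

{"method": "move_arm", "body": {
  "increments": [
    {"tx":-0.0004,"ty":-0.0005,"tz":-0.001,"turn":0.0},
    {"tx":-0.0007,"ty":-0.001,"tz":-0.002,"turn":0.0},
    {"tx":-0.0007,"ty":-0.001,"tz":-0.003,"turn":0.0},
    {"tx":-0.0007,"ty":-0.001,"tz":-0.004,"turn":0.0},
    {"tx":-0.0007,"ty":-0.001,"tz":-0.004,"turn":0.0}
  ]
}}

```text
time_s: 12.58
eef_pos: [0.5427, 0.2406, 0.0989]
eef_rot: [-0.0, 1.0, 0.017, -0.001]
wrist_force: [-1.9, 4.9, 1.7]
opening: 0.319
```

```bash
python3 - <<'E'
from h import *
go(.544,.2385,.097,-76.5)
E
```

```text
t 12.5833 pos [0.5427 0.2406 0.0989] yaw 1.93 tilt 0.07 q [0.22 0.37 1.66 0.   1.11 0.18] F [-1.9  4.9  1.7] T [ 0.7   0.48 -0.15] op 0.319
  d mm [1.2 2.2 1.9] turn 78.4
```

{"method": "move_arm", "body": {
  "increments": [
    {"tx":0.0,"ty":0.0,"tz":-0.001,"turn":0.0},
    {"tx":0.0,"ty":0.0,"tz":-0.002,"turn":0.0},
    {"tx":0.0,"ty":0.0,"tz":-0.003,"turn":0.0},
    {"tx":0.0,"ty":0.0,"tz":-0.004,"turn":0.0},
    {"tx":0.0,"ty":0.0,"tz":-0.004,"turn":0.0}
  ]
}}

```text
time_s: 13.0
eef_pos: [0.5426, 0.2402, 0.1028]
eef_rot: [0.0, 1.0, 0.017, -0.001]
wrist_force: [-3.6, 2.4, -1.8]
opening: 0.315
```

```bash
python3 - <<'E'
from h import *
go(.544,.2385,.097,-76.5)
E
```

```text
t 13.0 pos [0.5426 0.2402 0.1028] yaw 1.93 tilt 0.09 q [ 0.22  0.36  1.66 -0.    1.12  0.18] F [-3.6  2.4 -1.8] T [ 0.47  0.71 -0.09] op 0.315
  d mm [1.4 1.7 5.8] turn 78.4
```

{"method": "move_arm", "body": {
  "increments": [
    {"tx":0.0,"ty":0.0,"tz":-0.003,"turn":0.0},
    {"tx":0.0,"ty":0.0,"tz":-0.006,"turn":0.0},
    {"tx":0.0,"ty":0.0,"tz":-0.009,"turn":0.0},
    {"tx":0.0,"ty":0.0,"tz":-0.012,"turn":0.0},
    {"tx":0.0,"ty":0.0,"tz":-0.016,"turn":0.0},
    {"tx":0.0,"ty":0.0,"tz":-0.02,"turn":0.0},
    {"tx":0.0,"ty":0.0,"tz":-0.026,"turn":0.0},
    {"tx":0.0,"ty":0.0,"tz":-0.034,"turn":0.0},
    {"tx":0.0,"ty":0.0,"tz":-0.044,"turn":0.0},
    {"tx":0.0,"ty":0.0,"tz":-0.056,"turn":0.0},
    {"tx":0.0,"ty":0.0,"tz":-0.068,"turn":0.0},
    {"tx":0.0,"ty":0.0,"tz":-0.08,"turn":0.0},
    {"tx":0.0,"ty":0.0,"tz":-0.088,"turn":0.0},
    {"tx":0.0,"ty":0.0,"tz":-0.088,"turn":0.0},
    {"tx":0.0,"ty":0.0,"tz":-0.088,"turn":0.0},
    {"tx":0.0,"ty":0.0,"tz":-0.088,"turn":0.0}
  ]
}}

```text
time_s: 14.33
eef_pos: [0.5428, 0.2403, 0.1907]
eef_rot: [0.0, 1.0, 0.017, -0.0]
wrist_force: [0.6, -0.1, -0.7]
opening: 0.316
```

```bash
python3 - <<'E'
from h import *
snap('scene','s8');snap('wrist','w8')
go(.5905,-.2030,.19,-15)
im,d,K,o,a=load('top0')
for f in ('top0','s8','s1'):
  im,d,K,o,a=load(f); P=cloud(d,K,o,a); g=im.min(2)
  m=((P[:,:,2]>.006)&(P[:,:,2]<.017)&(np.hypot(P[:,:,0]-.5905,P[:,:,1]+.203)<.085)).astype(np.uint8)
  if f=='top0': m&=(g>110).astype(np.uint8)
  m=cv2.morphologyEx(m,cv2.MORPH_OPEN,np.ones((5,5)))
  c=max(cv2.findContours(m,cv2.RETR_EXTERNAL,cv2.CHAIN_APPROX_NONE)[0],key=cv2.contourArea)
  q=onplane(c[:,0],K,o,a,.011)[:,:2]; print(f,cv2.contourArea(c),cv2.minAreaRect((q*1000).astype(np.float32)))
E
python3 - <<'E'
import cv2
cv2.imwrite('pics/s8.png',cv2.imread('pics/s8.png'))
E
```

```text
t 14.4333 pos [0.5426 0.2403 0.1902] yaw 1.93 tilt 0.1 q [0.22 0.26 1.6  0.   1.29 0.18] F [-0.7  0.5 -1.2] T [ 0.04  0.08 -0.03] op 0.316
  d mm [3.290e+01 4.446e+02 3.000e-01] turn 16.9
top0 986.5 ((591.0274658203125, -206.05325317382812), (99.66850280761719, 101.01954650878906), 73.57865905761719)
s8 686.5 ((585.1351318359375, -195.9222412109375), (101.54451751708984, 101.99954986572266), 73.48239135742188)
s1 719.5 ((584.936279296875, -196.20938110351562), (101.44110870361328, 102.39947509765625), 73.94572448730469)
```

View pics/s8.png

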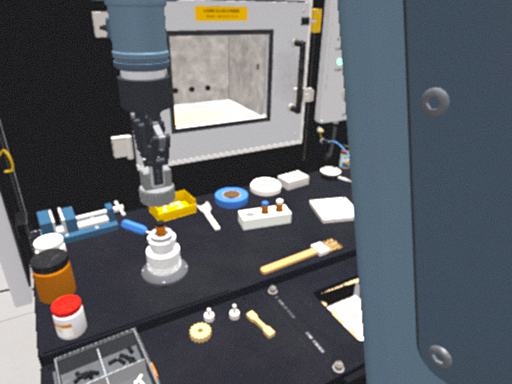

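View pics/w8.png

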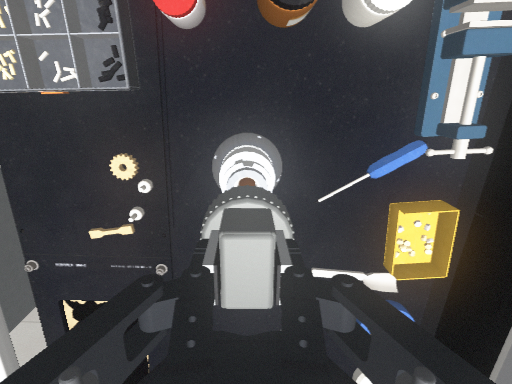

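```bash
python3 - <<'E'
from h import *
go(.589,-.2020,.19)
go(.589,-.2020,.047)
E
```

```text
t 14.4333 pos [0.5426 0.2403 0.1902] yaw 1.93 tilt 0.1 q [0.22 0.26 1.6  0.   1.29 0.18] F [-0.7  0.5 -1.2] T [ 0.04  0.08 -0.03] op 0.316
  d mm [3.150e+01 4.436e+02 3.000e-01] turn 0
t 14.4333 pos [0.5426 0.2403 0.1902] yaw 1.93 tilt 0.1 q [0.22 0.26 1.6  0.   1.29 0.18] F [-0.7  0.5 -1.2] T [ 0.04  0.08 -0.03] op 0.316
  d mm [ 31.7 443.5 143.3] turn 0
```

{"method": "move_arm", "body": {
  "increments": [
    {"tx":0.001,"ty":0.02,"tz":0.0,"turn":0.0},
    {"tx":0.003,"ty":0.05,"tz":0.0,"turn":0.0},
    {"tx":0.006,"ty":0.085,"tz":0.0,"turn":0.0},
    {"tx":0.009,"ty":0.12,"tz":0.0,"turn":0.0},
    {"tx":0.011,"ty":0.155,"tz":0.0,"turn":0.0},
    {"tx":0.014,"ty":0.19,"tz":0.0,"turn":0.0},
    {"tx":0.016,"ty":0.225,"tz":0.0,"turn":0.0},
    {"tx":0.019,"ty":0.26,"tz":0.0,"turn":0.0},
    {"tx":0.021,"ty":0.295,"tz":0.0,"turn":0.0},
    {"tx":0.024,"ty":0.33,"tz":0.0,"turn":0.0},
    {"tx":0.026,"ty":0.365,"tz":0.0,"turn":0.0},
    {"tx":0.028,"ty":0.395,"tz":0.0,"turn":0.0},
    {"tx":0.03,"ty":0.42,"tz":0.0,"turn":0.0},
    {"tx":0.0315,"ty":0.436,"tz":0.0,"turn":0.0},
    {"tx":0.0315,"ty":0.4435,"tz":0.0,"turn":0.0},
    {"tx":0.0315,"ty":0.4435,"tz":0.02,"turn":0.0},
    {"tx":0.0315,"ty":0.4435,"tz":0.04,"turn":0.0},
    {"tx":0.0315,"ty":0.4435,"tz":0.06,"turn":0.0},
    {"tx":0.0315,"ty":0.4435,"tz":0.075,"turn":0.0},
    {"tx":0.0315,"ty":0.4435,"tz":0.08,"turn":0.0}
  ]
}}

```text
time_s: 16.1
eef_pos: [0.5878, -0.1995, 0.1078]
eef_rot: [-0.002, 1.0, 0.017, -0.002]
wrist_force: [-1.5, 0.9, -0.3]
opening: 0.319
```

```bash
python3 - <<'E'
from h import *
snap('wrist','w9');snap('top','t9')
go(.589,-.2020,.047)
E
```

```text
t 16.2 pos [ 0.5888 -0.2003  0.1098] yaw 1.99 tilt 0.19 q [-0.52  0.41  1.57  0.    1.16 -0.55] F [-0.2 -0.5 -0.6] T [-0.05  0.01 -0.04] op 0.314
  d mm [ 0.3  1.9 62.8] turn 0
```

View pics/w9.png

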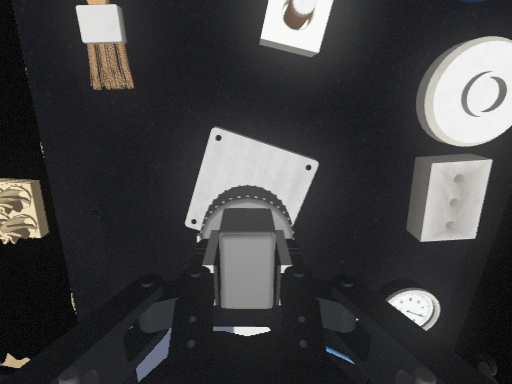

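View pics/t9.png

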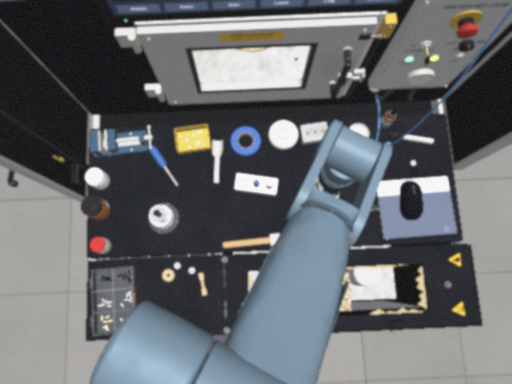

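```bash
python3 - <<'E'
from h import *
im,d,K,o,a=load('w9')
q=onplane([(213,127),(319,162),(187,226)],K,o,a,.011);print(q.round(4),(q[1]+q[2])/2, np.linalg.norm(q[0]-q[1]))
E
```

```text
[[ 0.5566 -0.1444  0.011 ]
 [ 0.6507 -0.1717  0.011 ]
 [ 0.5311 -0.2392  0.011 ]] [ 0.59088837 -0.20541959  0.011     ] 0.09792149305776214
```

{"method": "move_arm", "body": {
  "increments": [
    {"tx":0.001,"ty":0.003,"tz":0.015,"turn":0.0},
    {"tx":0.001,"ty":0.003,"tz":0.03,"turn":0.0},
    {"tx":0.001,"ty":0.003,"tz":0.045,"turn":0.0},
    {"tx":0.001,"ty":0.003,"tz":0.055,"turn":0.0},
    {"tx":0.001,"ty":0.003,"tz":0.06,"turn":0.0},
    {"tx":0.001,"ty":0.003,"tz":0.063,"turn":0.0},
    {"tx":0.001,"ty":0.003,"tz":0.063,"turn":0.0},
    {"tx":0.001,"ty":0.003,"tz":0.063,"turn":0.0}
  ]
}}

```text
time_s: 16.87
eef_pos: [0.5913, -0.205, 0.0488]
eef_rot: [0.0, 1.0, 0.017, 0.0]
wrist_force: [-0.0, -0.8, -0.5]
opening: 0.313
```

```bash
python3 - <<'E'
from h import *
go(.59,-.203,.0425)
E
```

```text
t 16.8667 pos [ 0.5913 -0.205   0.0488] yaw 1.93 tilt 0.06 q [-0.52  0.5   1.59 -0.    1.05 -0.56] F [-0.  -0.8 -0.5] T [-0.    0.   -0.02] op 0.313
  d mm [-1.2 -2.   6.3] turn 0
```

{"method": "move_arm", "body": {
  "increments": [
    {"tx":0.0,"ty":0.0,"tz":0.002,"turn":0.0},
    {"tx":0.0,"ty":0.0,"tz":0.004,"turn":0.0},
    {"tx":0.0,"ty":0.0,"tz":0.005,"turn":0.0},
    {"tx":0.0,"ty":0.0,"tz":0.006,"turn":0.0},
    {"tx":0.0,"ty":0.0,"tz":0.006,"turn":0.0}
  ]
}}

```text
time_s: 17.28
eef_pos: [0.5909, -0.2048, 0.0425]
eef_rot: [0.0, 1.0, 0.017, 0.0]
wrist_force: [-1.9, 0.4, 1.2]
opening: 0.316
```

```bash
python3 - <<'E'
from h import *
go(.59,-.203,.0425)
E
```

```text
t 17.2833 pos [ 0.5909 -0.2048  0.0425] yaw 1.93 tilt 0.02 q [-0.52  0.51  1.59  0.    1.04 -0.56] F [-1.9  0.4  1.2] T [ 0.03  0.16 -0.03] op 0.316
  d mm [-0.8 -1.8  0. ] turn 0
```

{"method": "move_arm", "body": {
  "increments": [
    {"tx":0.0,"ty":0.0,"tz":0.0,"turn":0.0},
    {"tx":0.0,"ty":0.0,"tz":0.0,"turn":0.0},
    {"tx":0.0,"ty":0.0,"tz":0.0,"turn":0.0},
    {"tx":0.0,"ty":0.0,"tz":0.0,"turn":0.0},
    {"tx":0.0,"ty":0.0,"tz":-0.01,"turn":0.0},
    {"tx":0.0,"ty":0.0,"tz":-0.03,"turn":0.0},
    {"tx":0.0,"ty":0.0,"tz":-0.06,"turn":0.0},
    {"tx":0.0,"ty":0.0,"tz":-0.09,"turn":0.0},
    {"tx":0.0,"ty":0.0,"tz":-0.12,"turn":0.0},
    {"tx":0.0,"ty":0.0,"tz":-0.14,"turn":0.0},
    {"tx":0.0,"ty":0.0,"tz":-0.15,"turn":0.0},
    {"tx":0.0,"ty":0.0,"tz":-0.15,"turn":0.0},
    {"tx":0.0,"ty":0.0,"tz":-0.15,"turn":0.0}
  ],
  "gripper": 0.8
}}

```text
time_s: 18.37
eef_pos: [0.5906, -0.2047, 0.1921]
eef_rot: [0.0, 1.0, 0.017, 0.0]
wrist_force: [0.2, 0.7, -0.6]
opening: 0.801
```

```bash
python3 - <<'E'
from h import *
snap('wrist','w10')
go(.543,.2403,.2)
im,d,K,o,a=load('w10'); P=cloud(d,K,o,a).reshape(-1,3)
for z0,z1 in [(.062,.075),(.032,.042)]:
    q=P[(P[:,2]>z0)&(P[:,2]<z1)&(np.hypot(P[:,0]-.59,P[:,1]+.204)<.05)]
    if len(q)>10: print(z0,len(q),np.median(q,0).round(4),q.std(0),cv2.minAreaRect((q[:,:2]*1000).astype(np.float32)))
E
```

```text
t 18.4167 pos [ 0.59   -0.2043  0.1907] yaw 1.93 tilt 0.12 q [-0.52  0.33  1.51 -0.    1.3  -0.56] F [ 0.   0.1 -0.7] T [0.01 0.   0.  ] op 0.804
  d mm [ -32.  -446.    -8.7] turn 0
0.062 1184 [ 0.5906 -0.2054  0.0683] [0.00809653 0.01306517 0.0011593 ] ((590.760986328125, -207.50048828125), (28.52666664123535, 46.36703872680664), 0.5535684823989868)
0.032 822 [ 0.5902 -0.2018  0.0368] [0.01923498 0.01368154 0.00147773] ((590.3658447265625, -204.40463256835938), (58.00386047363281, 51.848472595214844), 2.8503100872039795)
```

View pics/w10.png

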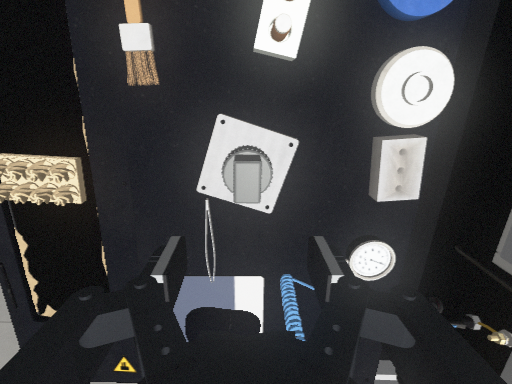

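{"method": "move_arm", "body": {
  "increments": [
    {"tx":-0.001,"ty":-0.02,"tz":-0.01,"turn":2.0},
    {"tx":-0.003,"ty":-0.05,"tz":-0.02,"turn":4.0},
    {"tx":-0.006,"ty":-0.085,"tz":-0.03,"turn":6.0},
    {"tx":-0.009,"ty":-0.12,"tz":-0.03,"turn":8.0},
    {"tx":-0.011,"ty":-0.155,"tz":-0.03,"turn":10.0},
    {"tx":-0.014,"ty":-0.19,"tz":-0.03,"turn":12.4},
    {"tx":-0.016,"ty":-0.225,"tz":-0.03,"turn":12.4},
    {"tx":-0.019,"ty":-0.26,"tz":-0.03,"turn":12.4},
    {"tx":-0.021,"ty":-0.295,"tz":-0.03,"turn":12.4},
    {"tx":-0.024,"ty":-0.33,"tz":-0.03,"turn":12.4},
    {"tx":-0.026,"ty":-0.365,"tz":-0.03,"turn":12.4},
    {"tx":-0.028,"ty":-0.395,"tz":-0.03,"turn":12.4},
    {"tx":-0.03,"ty":-0.42,"tz":-0.03,"turn":12.4},
    {"tx":-0.032,"ty":-0.438,"tz":-0.03,"turn":12.4},
    {"tx":-0.032,"ty":-0.446,"tz":-0.03,"turn":12.4},
    {"tx":-0.032,"ty":-0.446,"tz":-0.03,"turn":12.4},
    {"tx":-0.032,"ty":-0.446,"tz":-0.03,"turn":12.4},
    {"tx":-0.032,"ty":-0.446,"tz":-0.03,"turn":12.4}
  ]
}}

```text
time_s: 19.92
eef_pos: [0.5437, 0.2387, 0.2213]
eef_rot: [0.0, 0.996, -0.092, -0.001]
wrist_force: [0.1, -0.1, -1.3]
opening: 0.8
```

```bash
python3 - <<'E'
from h import *
viewer.camera('top')
snap('wrist','w11')
go(.543,.2403,.094,-10.5)
im,d,K,o,a=load('w11'); P=cloud(d,K,o,a).reshape(-1,3)
for z0,z1 in [(.109,.12),(.086,.096),(.05,.062)]:
    q=P[(P[:,2]>z0)&(P[:,2]<z1)&(np.hypot(P[:,0]-.544,P[:,1]-.24)<.05)]
    if len(q)>10: print(z0,len(q),np.median(q,0).round(4),cv2.minAreaRect((q[:,:2]*1000).astype(np.float32)))
cv2.imwrite('pics/w11z.png',cv2.resize(im[100:260,160:340,::-1],None,fx=3.6,fy=3.6,interpolation=cv2.INTER_CUBIC))
E
```

```text
t 20.0167 pos [0.544  0.2386 0.2219] yaw -10.57 tilt 0.03 q [ 0.21  0.23  1.57 -0.    1.34  0.4 ] F [-0.3  0.4  0.1] T [0.06 0.01 0.01] op 0.798
  d mm [ -1.2  -1.5 127.9] turn -0.1
0.109 201 [0.5424 0.2393 0.1134] ((542.2957153320312, 238.67791748046875), (14.665559768676758, 14.562255859375), 2.6123008728027344)
0.086 643 [0.5434 0.2428 0.0903] ((542.0935668945312, 238.78213500976562), (38.63005828857422, 37.52717208862305), 80.59434509277344)
0.05 555 [0.5482 0.2577 0.0564] ((543.1093139648438, 243.54367065429688), (49.25065231323242, 59.31847381591797), 81.20696258544922)
```

View pics/w11z.png

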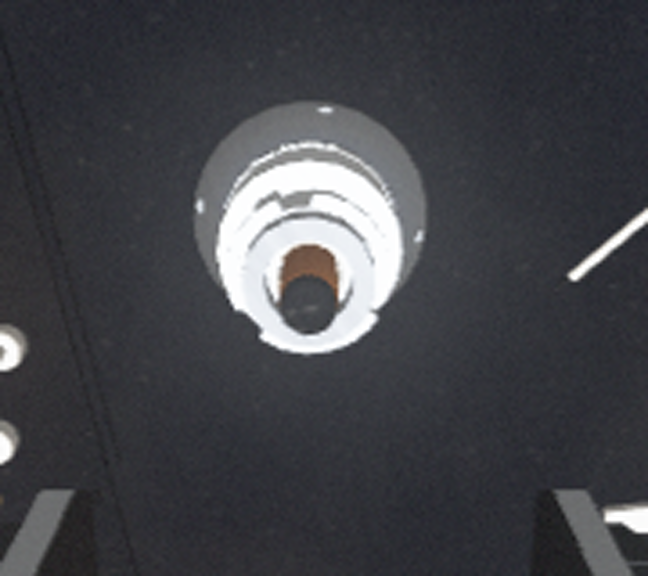

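View pics/w11.png

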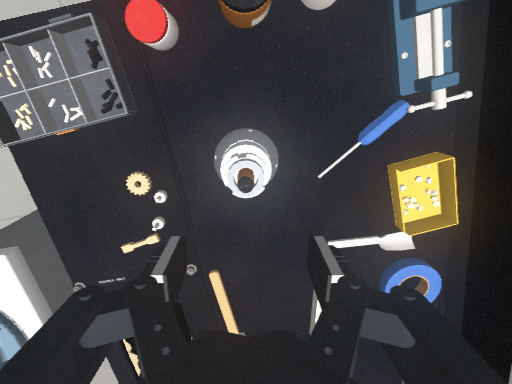

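{"method": "move_arm", "body": {
  "increments": [
    {"tx":-0.0017,"ty":-0.0007,"tz":0.02,"turn":0.0},
    {"tx":-0.0017,"ty":-0.0007,"tz":0.05,"turn":0.0},
    {"tx":-0.0017,"ty":-0.0007,"tz":0.08,"turn":0.0},
    {"tx":-0.0017,"ty":-0.0007,"tz":0.105,"turn":0.0},
    {"tx":-0.0017,"ty":-0.0007,"tz":0.118,"turn":0.0},
    {"tx":-0.0017,"ty":-0.0007,"tz":0.125,"turn":0.0},
    {"tx":-0.0017,"ty":-0.0007,"tz":0.127,"turn":0.0},
    {"tx":-0.0017,"ty":-0.0007,"tz":0.127,"turn":0.0},
    {"tx":-0.0017,"ty":-0.0007,"tz":0.127,"turn":0.0},
    {"tx":-0.0017,"ty":-0.0007,"tz":0.127,"turn":0.0}
  ]
}}

```text
time_s: 20.85
eef_pos: [0.5435, 0.2412, 0.097]
eef_rot: [-0.0, 0.996, -0.091, 0.001]
wrist_force: [0.5, -0.2, -0.0]
opening: 0.798
```

```bash
python3 - <<'E'
from h import *
snap('wrist','w12');
go(.5425,.2395,.094,-10.5)
E
```

```text
t 20.9 pos [0.5433 0.2412 0.0968] yaw -10.47 tilt 0.16 q [ 0.22  0.37  1.66 -0.    1.11  0.4 ] F [ 0.3 -0.3 -0.2] T [ 0.01  0.06 -0.02] op 0.798
  d mm [-0.5  1.8  2.8] turn 0.0
```

View pics/w12.png

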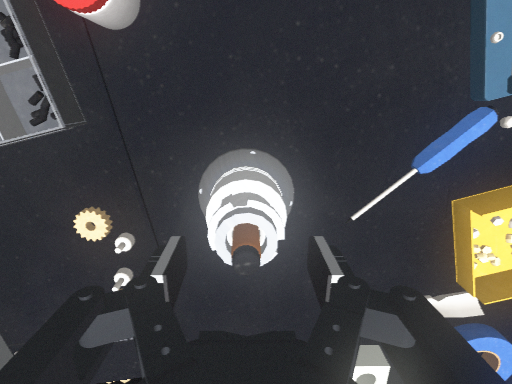

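{"method": "move_arm", "body": {
  "increments": [
    {"tx":-0.0003,"ty":0.0012,"tz":0.001,"turn":0.0},
    {"tx":-0.0003,"ty":0.0012,"tz":0.001,"turn":0.0},
    {"tx":-0.0003,"ty":0.0012,"tz":0.001,"turn":0.0},
    {"tx":-0.0003,"ty":0.0012,"tz":0.001,"turn":0.0},
    {"tx":-0.0003,"ty":0.0012,"tz":0.001,"turn":0.0},
    {"tx":-0.0003,"ty":0.0012,"tz":0.001,"turn":0.0},
    {"tx":-0.0003,"ty":0.0012,"tz":0.001,"turn":0.0},
    {"tx":-0.0003,"ty":0.0012,"tz":0.001,"turn":0.0},
    {"tx":-0.0003,"ty":0.0012,"tz":0.001,"turn":0.0}
  ],
  "gripper": 0.05
}}

```text
time_s: 21.65
eef_pos: [0.5418, 0.2399, 0.0944]
eef_rot: [-0.0, 0.996, -0.091, 0.0]
wrist_force: [-0.7, -0.9, 2.2]
opening: 0.17
```

```bash
python3 - <<'E'
from h import *
snap('wrist','w13');
go(.5425,.2395,.094,-10.5)
im,*_=load('w13')
cv2.imwrite('pics/w13z.png',cv2.resize(im[130:330,130:370,::-1],None,fx=3,fy=3,interpolation=cv2.INTER_CUBIC))
E
```

```text
t 21.7 pos [0.5419 0.2399 0.0944] yaw -10.47 tilt 0.02 q [0.22 0.37 1.66 0.   1.1  0.4 ] F [-1.7  0.   2.3] T [-0.02  0.08  0.04] op 0.169
  d mm [0.7 0.2 0.4] turn 0.0
```

View pics/w13z.png

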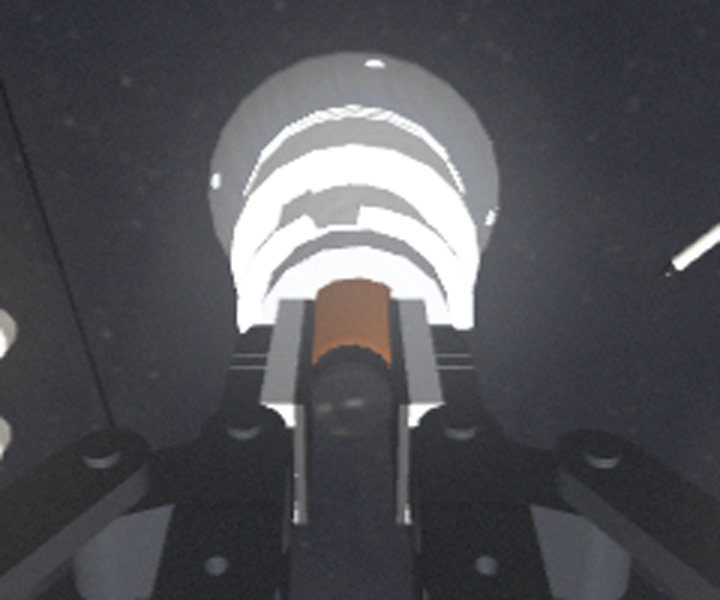

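{"method": "move_arm", "body": {
  "increments": [
    {"tx":0.0,"ty":0.0,"tz":-0.003,"turn":0.0},
    {"tx":0.0,"ty":0.0,"tz":-0.007,"turn":0.0},
    {"tx":0.0,"ty":0.0,"tz":-0.011,"turn":0.0},
    {"tx":0.0,"ty":0.0,"tz":-0.016,"turn":0.0},
    {"tx":0.0,"ty":0.0,"tz":-0.022,"turn":0.0},
    {"tx":0.0,"ty":0.0,"tz":-0.03,"turn":0.0},
    {"tx":0.0,"ty":0.0,"tz":-0.04,"turn":0.0},
    {"tx":0.0,"ty":0.0,"tz":-0.05,"turn":0.0},
    {"tx":0.0,"ty":0.0,"tz":-0.06,"turn":0.0},
    {"tx":0.0,"ty":0.0,"tz":-0.07,"turn":0.0},
    {"tx":0.0,"ty":0.0,"tz":-0.076,"turn":0.0},
    {"tx":0.0,"ty":0.0,"tz":-0.076,"turn":0.0},
    {"tx":0.0,"ty":0.0,"tz":-0.076,"turn":0.0}
  ]
}}

```text
time_s: 22.78
eef_pos: [0.5419, 0.2398, 0.1707]
eef_rot: [-0.0, 0.996, -0.091, 0.0]
wrist_force: [-0.7, 0.5, 0.1]
opening: 0.167
```

```bash
python3 - <<'E'
from h import *
snap('wrist','w14');snap('scene','s14')
im,*_=load('s14')
cv2.imwrite('pics/s14z.png',cv2.resize(im[80:290,90:350,::-1],None,fx=2.8,fy=2.8,interpolation=cv2.INTER_CUBIC))
c=np.array([.627,-.026])
for f in ('top0','w11','w10','w2'):
  im,d,K,o,a=load(f); P=cloud(d,K,o,a)
  m=((P[:,:,2]>.018)&(P[:,:,2]<.034)&(np.hypot(P[:,:,0]-c[0],P[:,:,1]-c[1])<.09)&(im.min(2)>90)).astype(np.uint8)
  q=P[m>0]
  if len(q)<100: continue
  print(f,len(q),cv2.minAreaRect((q[:,:2]*1000).astype(np.float32)))
go(.634,.0095,.17,-10.5)
E
```

```text
top0 525 ((627.1549072265625, -25.9915771484375), (115.77017211914062, 45.2349967956543), 79.4507827758789)
w11 108 ((606.7769775390625, -17.832149505615234), (59.23948669433594, 7.006503582000732), 79.01580047607422)
w10 1983 ((619.1110229492188, -56.506683349609375), (52.04240417480469, 44.0914306640625), 79.59542083740234)
w2 2313 ((656.9427490234375, -30.508056640625), (117.92807006835938, 109.04539489746094), 79.3166275024414)
t 22.8833 pos [0.5413 0.2397 0.1696] yaw -10.47 tilt 0.06 q [ 0.22  0.28  1.62 -0.    1.24  0.4 ] F [0.5 0.2 0.2] T [-0.01 -0.01  0.01] op 0.169
  d mm [133.  209.5  -0.4] turn 0.0
```

View pics/s14z.png

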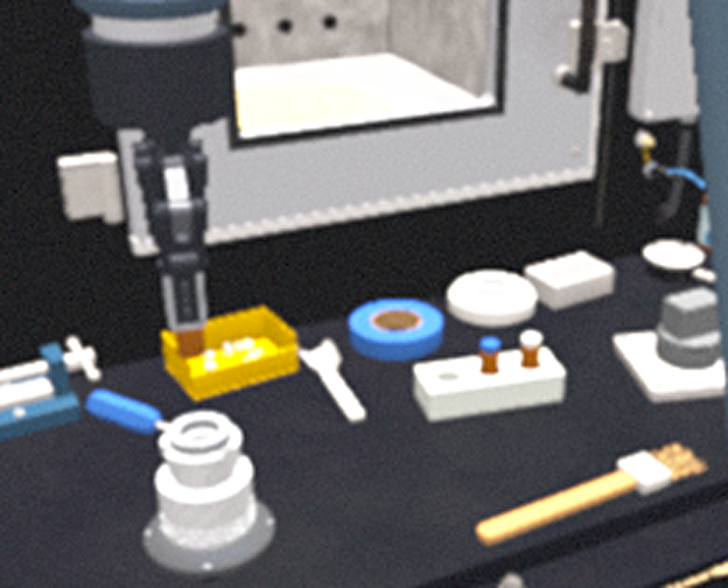

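{"method": "move_arm", "body": {
  "increments": [
    {"tx":0.006,"ty":0.01,"tz":0.0,"turn":0.0},
    {"tx":0.016,"ty":0.025,"tz":0.0,"turn":0.0},
    {"tx":0.029,"ty":0.045,"tz":0.0,"turn":0.0},
    {"tx":0.045,"ty":0.07,"tz":0.0,"turn":0.0},
    {"tx":0.061,"ty":0.095,"tz":0.0,"turn":0.0},
    {"tx":0.077,"ty":0.12,"tz":0.0,"turn":0.0},
    {"tx":0.092,"ty":0.145,"tz":0.0,"turn":0.0},
    {"tx":0.107,"ty":0.168,"tz":0.0,"turn":0.0},
    {"tx":0.119,"ty":0.188,"tz":0.0,"turn":0.0},
    {"tx":0.128,"ty":0.202,"tz":0.0,"turn":0.0},
    {"tx":0.133,"ty":0.2095,"tz":0.0,"turn":0.0},
    {"tx":0.133,"ty":0.2095,"tz":0.01,"turn":0.0},
    {"tx":0.133,"ty":0.2095,"tz":0.02,"turn":0.0},
    {"tx":0.133,"ty":0.2095,"tz":0.03,"turn":0.0},
    {"tx":0.133,"ty":0.2095,"tz":0.03,"turn":0.0},
    {"tx":0.133,"ty":0.2095,"tz":0.03,"turn":0.0},
    {"tx":0.133,"ty":0.2095,"tz":0.03,"turn":0.0},
    {"tx":0.133,"ty":0.2095,"tz":0.03,"turn":0.0}
  ]
}}

```text
time_s: 24.38
eef_pos: [0.6347, 0.0102, 0.1407]
eef_rot: [0.0, 0.996, -0.091, 0.0]
wrist_force: [0.5, -0.5, -0.2]
opening: 0.168
```

```bash
python3 - <<'E'
from h import *
viewer.camera('top'); snap('wrist','w15')
go(.634,.0095,.14,-10.5)
im,d,K,o,a=load('w15'); print(proj([.634,.0095,.026],K,o,a),proj([.627,-.026,.026],K,o,a))
cv2.imwrite('pics/w15z.png',cv2.resize(im[100:350,120:380,::-1],None,fx=2.4,fy=2.4,interpolation=cv2.INTER_CUBIC))
E
```

```text
t 24.4833 pos [0.6348 0.0099 0.1409] yaw -10.44 tilt 0.07 q [-0.17  0.4   1.52  0.    1.22  0.01] F [ 0.9  0.3 -0.6] T [ 0.02  0.03 -0.06] op 0.171
  d mm [-0.7  0.5  0.9] turn 0.1
[[245.79732503 183.42237241]] [[245.4026548  217.00167974]]
```

View pics/w15z.png

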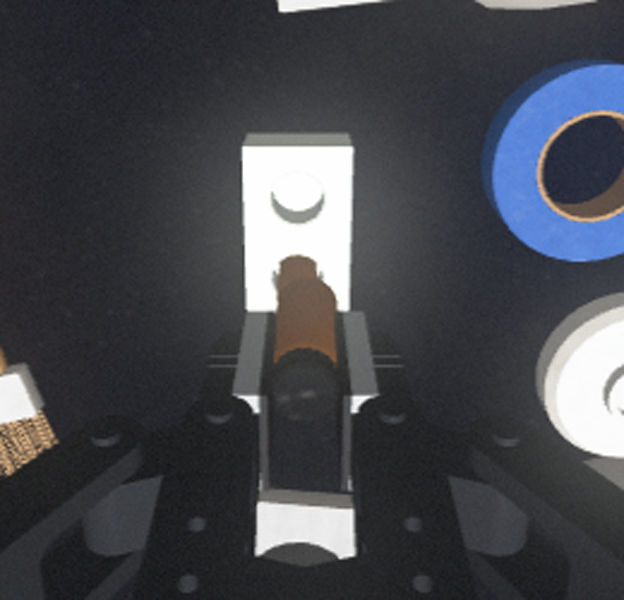

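```bash
python3 - <<'E'
from h import *
im,d,K,o,a=load('w15')
p=get_obs()['eef_pos']; print(p,proj([p[0],p[1],.026],K,o,a),proj([p[0],p[1],.117],K,o,a),proj([p[0],p[1],.161],K,o,a))
print(onplane([(244.3,182.1),(120+242/2.4,100+146/2.4),(120+354/2.4,100+146/2.4)],K,o,a,.026))
E
```

```text
[0.63478389 0.00987676 0.14090134] [[246.5125318  182.92540333]] [[246.53488224 224.82954743]] [[246.55538829 263.27571229]]
[[0.63280511 0.01110726 0.026     ]
 [0.61468923 0.03614396 0.026     ]
 [0.65853307 0.02804718 0.026     ]]
```

{"method": "move_arm", "body": {
  "increments": [
    {"tx":-0.0021,"ty":-0.0006,"tz":0.01,"turn":0.0},
    {"tx":-0.0021,"ty":-0.0006,"tz":0.025,"turn":0.0},
    {"tx":-0.0021,"ty":-0.0006,"tz":0.045,"turn":0.0},
    {"tx":-0.0021,"ty":-0.0006,"tz":0.062,"turn":0.0},
    {"tx":-0.0021,"ty":-0.0006,"tz":0.075,"turn":0.0},
    {"tx":-0.0021,"ty":-0.0006,"tz":0.082,"turn":0.0},
    {"tx":-0.0021,"ty":-0.0006,"tz":0.084,"turn":0.0},
    {"tx":-0.0021,"ty":-0.0006,"tz":0.084,"turn":0.0},
    {"tx":-0.0021,"ty":-0.0006,"tz":0.084,"turn":0.0},
    {"tx":-0.0021,"ty":-0.0006,"tz":0.084,"turn":0.0}
  ]
}}

```text
time_s: 25.32
eef_pos: [0.6334, 0.0104, 0.0574]
eef_rot: [0.0, 0.996, -0.091, 0.001]
wrist_force: [0.5, 0.1, 0.8]
opening: 0.167
```

```bash
python3 - <<'E'
from h import *
snap('wrist','w16'); snap('scene','s16')
go(.6328,.0108,.033,-10.5)
im,d,K,o,a=load('w16')
cv2.imwrite('pics/w16z.png',cv2.resize(im[100:350,120:380,::-1],None,fx=2.4,fy=2.4,interpolation=cv2.INTER_CUBIC))
im,d,K,o,a=load('s16')
cv2.imwrite('pics/s16z.png',cv2.resize(im[130:260,190:360,::-1],None,fx=4.2,fy=4.2,interpolation=cv2.INTER_CUBIC))
E
```

```text
t 25.4167 pos [0.6332 0.0105 0.0573] yaw -10.47 tilt 0.11 q [-0.17  0.5   1.57 -0.    1.07  0.01] F [-0.4  0.1 -0.9] T [-0.06  0.02 -0.02] op 0.163
  d mm [-0.5 -0.2 24.3] turn 0.0
```

View pics/w16z.png

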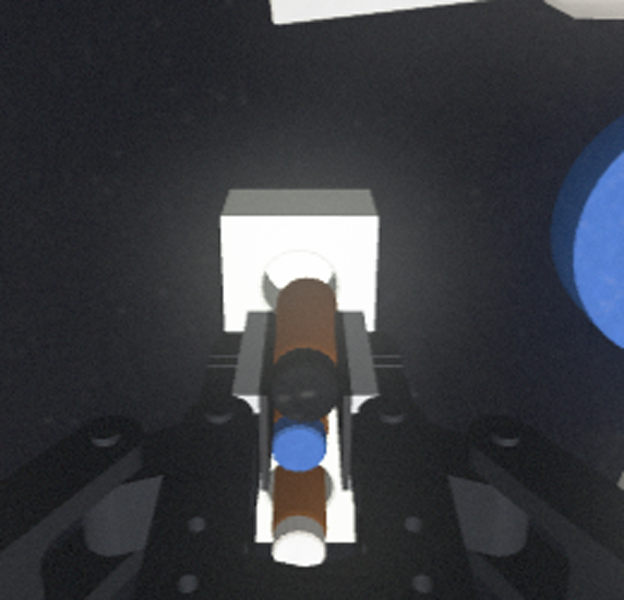

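View pics/s16z.png

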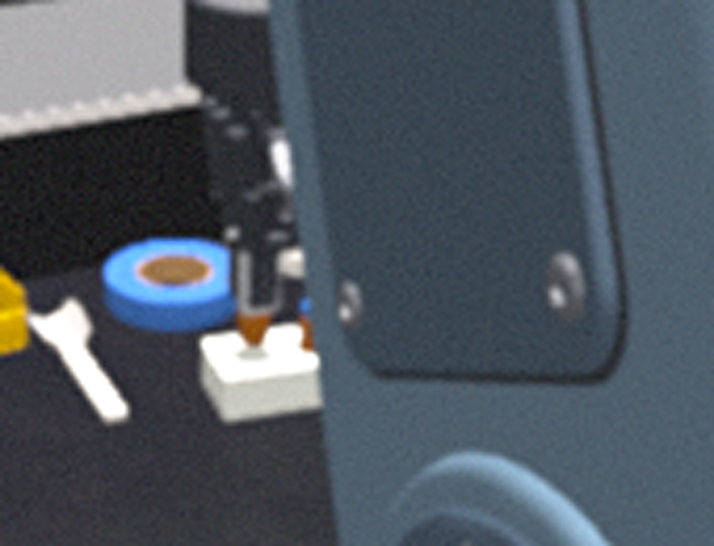

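```bash
python3 - <<'E'
from h import *
im,d,K,o,a=load('w16')
f=lambda x,y:(120+x/2.4,100+y/2.4)
q=onplane([f(299.5,283),f(299.5,250),f(220,216),f(377,216)],K,o,a,.026);print(q)
e=(q[2]+q[3])/2; u=np.array([.183,.983]); print(e[:2]-.022*u, q[1][:2]-.011*u)
go(*q[0][:2],.045)
E
```

```text
[[0.63252351 0.01198284 0.026     ]
 [0.63441845 0.02208686 0.026     ]
 [0.61453299 0.03618119 0.026     ]
 [0.65753586 0.02818783 0.026     ]]
[0.63200842 0.01055851] [0.63240545 0.01127386]
t 25.4167 pos [0.6332 0.0105 0.0573] yaw -10.47 tilt 0.11 q [-0.17  0.5   1.57 -0.    1.07  0.01] F [-0.4  0.1 -0.9] T [-0.06  0.02 -0.02] op 0.163
  d mm [-1.  -1.3 12.3] turn 0
```

Hole at about (0.6323, 0.0112), so I'll shift by tx −1 mm and ty −0.5 mm, then go down.

{"method": "move_arm", "body": {
  "increments": [
    {"tx":-0.001,"ty":-0.0005,"tz":0.0,"turn":0.0},
    {"tx":-0.001,"ty":-0.0005,"tz":0.003,"turn":0.0},
    {"tx":-0.001,"ty":-0.0005,"tz":0.006,"turn":0.0},
    {"tx":-0.001,"ty":-0.0005,"tz":0.009,"turn":0.0},
    {"tx":-0.001,"ty":-0.0005,"tz":0.012,"turn":0.0},
    {"tx":-0.001,"ty":-0.0005,"tz":0.014,"turn":0.0},
    {"tx":-0.001,"ty":-0.0005,"tz":0.014,"turn":0.0}
  ]
}}

```text
time_s: 26.0
eef_pos: [0.631, 0.0113, 0.0413]
eef_rot: [-0.0, 0.996, -0.091, -0.001]
wrist_force: [-0.7, -0.8, 0.1]
opening: 0.17
```

```bash
python3 - <<'E'
from h import *
snap('wrist','w17')
go(.6323,.0112,.033,-10.5)
im,d,K,o,a=load('w17')
cv2.imwrite('pics/w17z.png',cv2.resize(im[100:350,120:380,::-1],None,fx=2.4,fy=2.4,interpolation=cv2.INTER_CUBIC))
E
```

```text
t 26.05 pos [0.6312 0.0113 0.0416] yaw -10.47 tilt 0.05 q [-0.17  0.52  1.57 -0.    1.04  0.01] F [ 0.8 -0.3  0.2] T [-0.03  0.04 -0.05] op 0.162
  d mm [ 1.1 -0.1  8.6] turn 0.0
```

View pics/w17z.png

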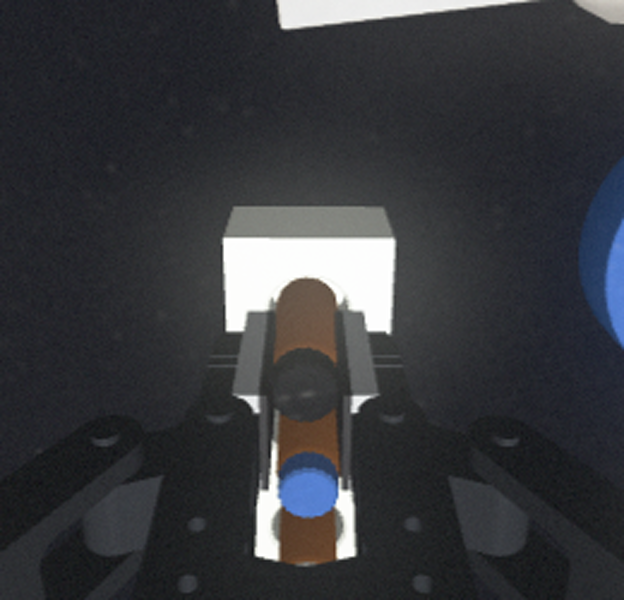

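{"method": "move_arm", "body": {
  "increments": [
    {"tx":0.0005,"ty":0.0,"tz":0.002,"turn":0.0},
    {"tx":0.0005,"ty":0.0,"tz":0.004,"turn":0.0},
    {"tx":0.0005,"ty":0.0,"tz":0.006,"turn":0.0},
    {"tx":0.0005,"ty":0.0,"tz":0.008,"turn":0.0},
    {"tx":0.0005,"ty":0.0,"tz":0.008,"turn":0.0},
    {"tx":0.0005,"ty":0.0,"tz":0.008,"turn":0.0}
  ]
}}

```text
time_s: 26.55
eef_pos: [0.6319, 0.0112, 0.034]
eef_rot: [-0.0, 0.996, -0.091, -0.0]
wrist_force: [-0.3, -0.1, -0.7]
opening: 0.169
```

```bash
python3 - <<'E'
from h import *
go(.6323,.0112,.033,-10.5)
E
```

```text
t 26.55 pos [0.6319 0.0112 0.034 ] yaw -10.47 tilt 0.03 q [-0.17  0.54  1.57  0.    1.03  0.01] F [-0.3 -0.1 -0.7] T [-0.04 -0.   -0.02] op 0.169
  d mm [ 0.4 -0.1  1. ] turn 0.0
```

{"method": "move_arm", "body": {
  "increments": [
    {"tx":0.0,"ty":0.0,"tz":0.001,"turn":0.0},
    {"tx":0.0,"ty":0.0,"tz":0.0015,"turn":0.0},
    {"tx":0.0,"ty":0.0,"tz":0.0015,"turn":0.0},
    {"tx":0.0,"ty":0.0,"tz":0.0015,"turn":0.0}
  ]
}}

```text
time_s: 26.88
eef_pos: [0.6321, 0.0112, 0.0327]
eef_rot: [0.0, 0.996, -0.091, 0.0]
wrist_force: [-0.6, 0.3, -0.4]
opening: 0.166
```

```bash
python3 - <<'E'
from h import *
go(.6323,.0112,.033,-10.5)
E
```

```text
t 26.8833 pos [0.6321 0.0112 0.0327] yaw -10.47 tilt 0.0 q [-0.17  0.54  1.58 -0.    1.03  0.01] F [-0.6  0.3 -0.4] T [-0.   -0.   -0.06] op 0.166
  d mm [ 0.2 -0.1 -0.3] turn 0.0
```

{"method": "move_arm", "body": {
  "increments": [
    {"tx":0.0,"ty":0.0,"tz":0.0,"turn":0.0},
    {"tx":0.0,"ty":0.0,"tz":0.0,"turn":0.0},
    {"tx":0.0,"ty":0.0,"tz":0.0,"turn":0.0},
    {"tx":0.0,"ty":0.0,"tz":0.0,"turn":0.0},
    {"tx":0.0,"ty":0.0,"tz":-0.01,"turn":0.0},
    {"tx":0.0,"ty":0.0,"tz":-0.025,"turn":0.0},
    {"tx":0.0,"ty":0.0,"tz":-0.045,"turn":0.0},
    {"tx":0.0,"ty":0.0,"tz":-0.075,"turn":0.0},
    {"tx":0.0,"ty":0.0,"tz":-0.105,"turn":0.0},
    {"tx":0.0,"ty":0.0,"tz":-0.135,"turn":0.0},
    {"tx":0.0,"ty":0.0,"tz":-0.15,"turn":0.0},
    {"tx":0.0,"ty":0.0,"tz":-0.15,"turn":0.0},
    {"tx":0.0,"ty":0.0,"tz":-0.15,"turn":0.0},
    {"tx":0.0,"ty":0.0,"tz":-0.15,"turn":0.0}
  ],
  "gripper": 0.6
}}

```text
time_s: 28.05
eef_pos: [0.6313, 0.0113, 0.1818]
eef_rot: [-0.0, 0.996, -0.091, -0.001]
wrist_force: [0.2, 0.5, 0.2]
opening: 0.596
```

```bash
python3 - <<'E'
from h import *
viewer.camera('top');snap('wrist','w18');snap('scene','s18')
go(.6323,.0112,.033,-10.5)
im,d,K,o,a=load('w18'); P=cloud(d,K,o,a).reshape(-1,3)
h=np.array([.6323,.0112]);u=np.array([.183,.983])
for k in range(3):
    c=h-.036*k*u; q=P[(P[:,2]>.045)&(P[:,2]<.06)&(np.hypot(*(P[:,:2]-c).T)<.015)]
    print(k,c.round(4),len(q),np.median(q,0).round(4), np.percentile(q[:,2],[10,90]).round(4))
print((P[(abs(P[:,2]-.026)<.006)&(np.hypot(*(P[:,:2]-h).T)<.05)])[:,2].mean())
im1=im
im,d,K,o,a=load('s18')
cv2.imwrite('pics/s18z.png',cv2.resize(im[150:260,220:370,::-1],None,fx=4.2,fy=4.2,interpolation=cv2.INTER_CUBIC))
E
```

```text
t 28.2 pos [0.631  0.0113 0.1808] yaw -10.47 tilt 0.19 q [-0.17  0.35  1.5   0.    1.29  0.01] F [-0.2  0.5  0.2] T [-0.03 -0.03  0.05] op 0.601
  d mm [ 1.800e+00 -1.000e-01  1.478e+02] turn 0.0
0 [0.6323 0.0112] 181 [0.6327 0.0109 0.0514] [0.0496 0.0524]
1 [ 0.6257 -0.0242] 172 [ 0.6252 -0.0233  0.0514] [0.0491 0.0522]
2 [ 0.6191 -0.0596] 162 [ 0.6185 -0.0581  0.0514] [0.0477 0.0522]
0.025486991734771817
```

View pics/w18.png

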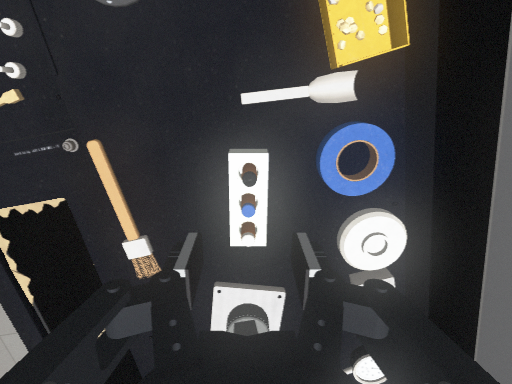

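View pics/s18z.png

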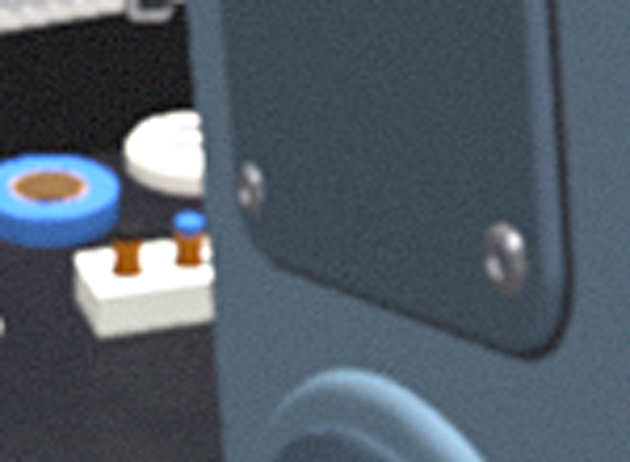

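```bash
python3 - <<'E'
from h import *
print(workorder.hand_in()); print(get_obs()['time_s'])
E
```

```text
the job is handed in; nothing more can be done
None
the job is handed in; nothing more can be done
```

I finished the job and handed it in at about 28 s of the 72 s allowed; no verdict was reported.

- **Cap:** I pressed it with about 15 N and turned it about 79° anticlockwise, until the wrist torque rose to 0.37 N m, which I took as the stop. I then eased back 0.7° and lifted it straight off. It now stands on the plate within about 3 mm of the plate's centre. Wrist forces stayed under about 18 N at every reading, but the contact force between cap and canister could not be read directly.
- **Vial:** I lifted it straight out, kept it upright, and put it down in the empty rack hole. My last picture showed all three vial heads at the same height (51.4 mm). By my measurement the moved vial is within 1 mm of the hole's centre.
- **Robot:** the gripper is open and held clear, about 130 mm above the vial heads.

**Weaker checks:** at release the wrist showed no contact with the floor of the hole, so the vial may have dropped up to about 1 mm. The cap's uprightness was judged only from one wrist picture and its depth readings. In that picture the grip top and the deck were at the expected heights to within about 1 mm. The top and scene cameras put the plate and canister 4–11 mm apart from each other, so I placed everything by the wrist camera.

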